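# Turn a rinsed staining jar over onto the drain tray

## Task

The square white staining jar that stands mouth up on the worktop has been rinsed: turn it over in two steps. First lay it down on its side and let go of it, then take a fresh grip and stand it mouth down, flat on the ribs of the steel drain tray, next to the jar that already drains there. Do not drop it, and leave the jar that already drains there standing where it is.

Things in the scene. Friction and masses are not known exactly. Their poses are not given: they have to be found in the camera images.
- jar: the staining jar to turn over: square open-topped jar of plain white plastic, 48 x 48 mm outside, 72 mm high, walls 4 mm thick, about 85 to 170 g, straight flat sides. It starts upright, mouth up, on the worktop, its sides within about 17 degrees of square to the robot. Origin at the centre of its underside (closed end); its z axis runs from the closed end to the mouth, x and y are square to its sides; its middle lies 36 mm along z
- jar_mouth (a point): centre of the mouth of that jar, on its z axis, 72 mm from the closed end, level with the rim
- tray: fixed drain tray of bare steel, 130 mm (its x) by 260 mm (its y), with a rim 14 mm high and 4 mm thick all round and a floor of low ribs that run along its x, 19 mm apart, their tops 8 mm above the worktop. Origin at the centre of its underside, on the worktop; z up. The jar that already drains there stands in the +y half (about y = +75 to +90 mm); the -y half is free
- drained_jar: a second jar of the same make and size, that already stands mouth down on the ribs in the +y half of the tray, loose. Origin at the centre of its closed end, which is now on top (80 mm above the worktop); its z axis points down
There are look-alikes about, which are no part of the job. Leave any green look-alike of the drained_jar alone.

How it is judged:
On the way:
1. the jar lies on its side, low down on a surface, at rest and let go (angle between jar's own z axis and vertical between 1.42 and 1.72 rad and height (world z) of jar below 0.05 m and contact force between jar and the fingers below 0.05 N and linear speed of jar below 0.03 m/s), for 0.2 s.
At the end, for the whole second after the job is handed in: The jar stands mouth down (within about 4.5 degrees) inside the rim of the tray, its rim down on the ribs (mouth 5 to 11 mm above the worktop), at rest; the other jar still stands mouth down within 30 mm of where it was (angle between each of jar, drained_jar's own z axis and vertical above 3.06 rad and x of jar_mouth in the frame of tray between -0.045 and 0.045 m and y of jar_mouth in the frame of tray between -0.115 and 0.115 m and height (world z) of jar_mouth between 0.005 and 0.011 m and linear speed of jar below 0.02 m/s and distance of drained_jar from where it was at the start of the episode below 0.03 m); the robot touches nothing.
It fails at once if the jar is dropped: it falls free faster than 0.8 m/s (a drop of over 30 mm) (linear speed of jar above 0.8 m/s and contact force between jar and anything else below 0.01 N).
It fails at once if the jar that already drains is knocked over or moved by more than 30 mm (distance of drained_jar from where it was at the start of the episode above 0.03 m or angle between drained_jar's own z axis and vertical below 2.8 rad).
It also fails if it takes over 72 s, if anything falls off the work surface, if the arm or the gripper's body presses on something with over 40 N, if the wrist force passes 120 N, or if a joint passes its speed limit or range.

## Robot

A 7-joint arm with a two-finger parallel gripper is mounted at the origin on a cart in front of the work surface, level with it; the furniture and walls round the work are solid. World frame = base frame: x ahead of the robot, y to its left, z up, the work surface at z = 0. Lengths are in m, angles in rad, forces in N, time in s.
With the tool pointing down it reaches from about 0.4 to 0.85 m from the base axis. Payload 4.5 kg.
Tool frame: the origin (TCP) lies on the centre line of the jaws, within the pads' length; the fingertips stand 11 mm ahead of it and the grasp point (between the pads) lies 8 mm behind it; z points along the fingers, x is the direction in which the jaws open and shut, and the axes are right-handed (so a half turn about z gives the same grasp; the last joint's range is limited). The gripper opens to 88 mm and grips with 3 to 60 N. Pads are 18 mm wide; open, the fingers measure 123 mm over their backs; the gripper's body (75 mm by 187 mm) begins 45 mm behind the grasp point.
Start: joints at [-1.176, 0.689, -0.195, 1.565, 0.157, 0.902, -0.215], TCP at [0.221, 0.585, 0.221] pointing down, gripper open.
Joint ranges: [-3.01, 3.01], [-0.46, 2.08], [-1.47, 1.51], [0.13, 2.56], [-1, 4.14], [0.04, 2.09], [-2.66, 2.66]. Speed limits (rad/s): [2.57, 2.57, 3.14, 3.14, 3.14, 3.14, 3.14].

## Interface

Orientations are given as a unit quaternion [x, y, z, w].
In Python, from plant import r, vision, order, nets gives the robot as it stands.
- The arm moves only by the tool send_rows, never from a script. Its argument "series" is a list of rows, each an object with "delta_pos": the shift along the tool's x, y, z in cm, a list of three; "turn": the turn about the tool's z in degrees; "jaw": the closure, from 0 (fully open) to 1 (shut). In form: [{"delta_pos": [x, y, z], "turn": turn, "jaw": jaw}, ...]. A call has 1 to 8 rows; each row is the pose to reach, as a shift and turn from the pose commanded when the call began, along the tool's axes at that moment; what a row does not reach only later rows make up. A row lasts 1/12 s, in which the tool goes at most 41.7 mm and 7.16 degrees, less where a joint would pass 70% of its speed; a pose out of reach is approached as far as the arm can. A call with a gripper value outside its range is refused whole. The fingers move at their own pace and stop on an object; "force" is the grip in N (left out, the last holds). Time passes only in rows, so rows that repeat a pose let the fingers close. It gives the time, the measured TCP pose, the force and the opening at its end, in the units of the state.
- r.get_state(): the state, without advancing time (a new reading comes with each control period).
- vision.snapshot(name): name is "scene" or "top"; returns the picture (480x640x3 uint8, blue, green, red); there is no depth.
- vision.camera_params(name): a dict with "intrinsics" (3x3 intrinsics, pixels), "extrinsics" (4x4, takes a point from world to camera coordinates). Camera axes: x right, y down, z forward; pixel columns grow to the right and rows downward; lengths in m; the calibration is good to about 2 mm. A picture is of the moment at which its call begins. camera_params takes no time and is no camera call.
- order.finish_job(): hands the job in, once; it reports no verdict.
Trained networks look in the newest picture that a camera, given by its name, has taken for a name from the list of things; names that differ only in an ending like _2 or _b are one class to them, and where a whole thing is asked for, a point or a joint stands for the part that bears it (a point fixed in the world has none). Each returns a list of dicts, best first, with "score" (0 to 1); they miss things now and then, are a little off and sometimes report something else, mostly with a low value. They report only what shows in the picture. A call takes as long as a camera call. They do not tell look-alikes from the thing itself.
- nets.boxes_of(camera, label): "location" ([row, column] as shares, 0 to 1, of the picture: columns of its width, rows of its height, amid what is visible of it).
- nets.trace(camera, label): "region" (480x640 bool, what is visible of it) and "location" ([row, column] as shares, 0 to 1, of the picture: columns of its width, rows of its height, amid what is visible of it).
The state is a dict: "clock": time; "q": joint angles; "qd": joint speeds; "joint_torque": joint torques, N m; "tool_pos": TCP position; "eef_rot": TCP orientation; "contact_force": force on the tool from outside, world axes, zero at the start; "moment": the same for the moment, N m; "opening": opening from 0.0 (shut) to 1.0 (fully open).
Only numpy, scipy, OpenCV 4.12 (cv2) and the standard library are available. Lean on these libraries where they do the work, as an engineer would, in place of code of your own. Each camera call takes 0.05 s, during which the arm holds its last target.

## Working session

There is one attempt and no reset: what is moved stays moved. The work goes in short steps, Python scripts to look and compute and a tool call to move; the robot and the scene stay as the last step left them, time stands still between calls to the robot, and variables do not carry over. Pictures are saved under pics/ and viewed, and the job is handed in when it is done.

Besides the shell and the picture viewer there is one more tool, called after "Emit:" as name(argument=value, ...), one argument or row to a line, values as JSON. send_rows: Moves the arm, as the interface text tells. Its arguments: {"type":"object","properties":{"series":{"type":"array"},"force":{"type":"number"}},"required":["series"]}

```bash
ls; mkdir -p pics
python3 - <<'E'
from plant import r, vision, order, nets
import cv2
s=r.get_state(); print(s)
for n in ("scene","top"):
    im=vision.snapshot(n); cv2.imwrite(f"pics/{n}0.png",im)
    p=vision.camera_params(n); print(n,p)
    for l in ("jar","tray","drained_jar"):
        for d in nets.boxes_of(n,l)[:4]: print(l,d)
E
```

```text
pics
{'clock': 0.0, 'q': array([-1.1761739 ,  0.69000718, -0.19450241,  1.56632224,  0.15732605,
        0.90248681, -0.21510569]), 'qd': array([-1.23559541e-03,  2.64435005e-04,  1.37931709e-03, -3.85833029e-04,
       -5.86046514e-04, -2.60374129e-05,  4.49534586e-04]), 'joint_torque': array([ 4.69509741e-04, -5.27569163e+01, -1.26689382e+00, -1.53424162e+01,
       -5.26992080e-02,  6.74139097e-03,  1.78508903e-04]), 'tool_pos': array([0.22048194, 0.58412092, 0.2200011 ]), 'eef_rot': array([ 8.22485497e-01,  5.68785346e-01, -7.05684567e-04,  5.82449054e-04]), 'contact_force': array([-0.79523415, -0.43426266,  0.55552197]), 'moment': array([-0.04372414, -0.01994396, -0.0342173 ]), 'opening': 0.9974458503698755}
scene {'intrinsics': array([[492.02534469,   0.        , 316.78683471],
       [  0.        , 492.02534469, 241.39839229],
       [  0.        ,   0.        ,   1.        ]]), 'extrinsics': array([[ 0.60275843, -0.79790251, -0.00581869, -0.2199818 ],
       [-0.49046995, -0.36474339, -0.7914553 ,  0.32215903],
       [ 0.62938184,  0.47991024, -0.61119936,  0.57640032],
    
[... 320 characters left out ...]
        , 316.99347896],
       [  0.        , 623.10645876, 236.69264878],
       [  0.        ,   0.        ,   1.        ]]), 'extrinsics': array([[-1.45246238e-03, -9.99963017e-01,  8.47668115e-03,
         7.23386001e-02],
       [-9.96573833e-01,  7.46453771e-04, -8.27045193e-02,
         4.74375012e-01],
       [ 8.26951333e-02, -8.56776383e-03, -9.96538062e-01,
         1.35545784e+00],
       [ 0.00000000e+00,  0.00000000e+00,  0.00000000e+00,
         1.00000000e+00]])}
jar {'location': [0.3987, 0.6427], 'score': 0.77}
tray {'location': [0.4577, 0.4191], 'score': 0.58}
drained_jar {'location': [0.4444, 0.3548], 'score': 0.9}
drained_jar {'location': [0.5977, 0.3008], 'score': 0.62}
```

View pics/scene0.png

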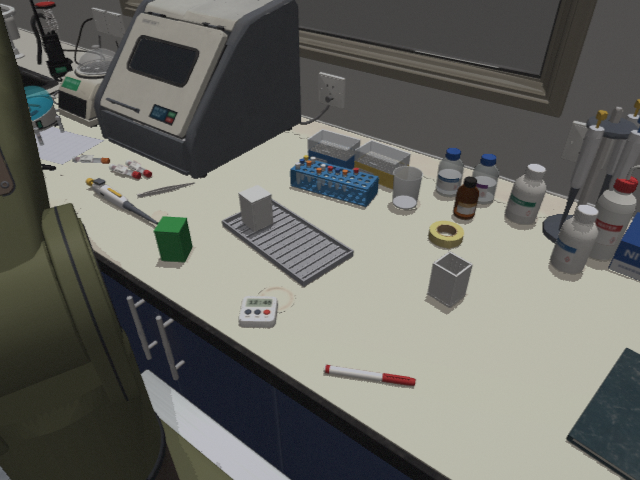

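View pics/top0.png

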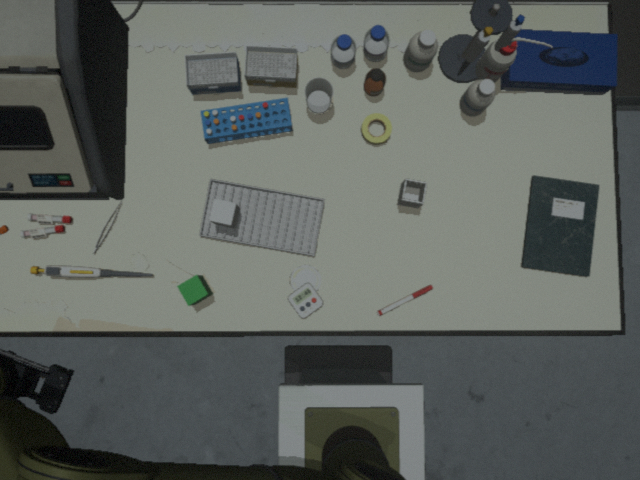

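The scene picture shows the jar to turn at (450,280), mouth up. The drained jar is at (256,208) in the far-left end of the tray, and the green look-alike is at (173,240). In the top picture the jar is at (411,193), the tray at about (263,218) and the drained jar at (223,213). Next I'll get exact poses by fitting the known model sizes to the traced regions.

Run:
```python
from plant import r, vision, order, nets
import cv2,numpy as np
np.set_printoptions(precision=4,suppress=True)
for n in ("scene","top"):
    im=vision.snapshot(n); cv2.imwrite(f"pics/raw_{n}1.png",im)
    for l in ("jar","tray"):
        ds=nets.trace(n,l); 
        for i,d in enumerate(ds[:2]): 
            print(n,l,d['score'],d['location'],d['region'].sum()); np.save(f"m_{n}_{l}{i}.npy",d['region'])
im=cv2.imread("pics/raw_top1.png")
def up(c,w,h,k,name,im=im):
    a=im[c[1]:c[1]+h,c[0]:c[0]+w].astype(float)*1.3; a=np.clip(a,0,255).astype(np.uint8)
    cv2.imwrite(name,cv2.resize(a,None,fx=k,fy=k,interpolation=cv2.INTER_NEAREST))
up((385,165),56,56,10,"pics/jar_top1.png")
up((190,170),150,100,5,"pics/tray_top1.png")
```

```text
scene jar 0.83 [0.5794, 0.7061] 1731
scene tray 0.82 [0.5067, 0.4577] 5080
top jar 0.56 [0.4004, 0.6394] 690
top tray 0.97 [0.4571, 0.4206] 6227
```

View pics/jar_top1.png

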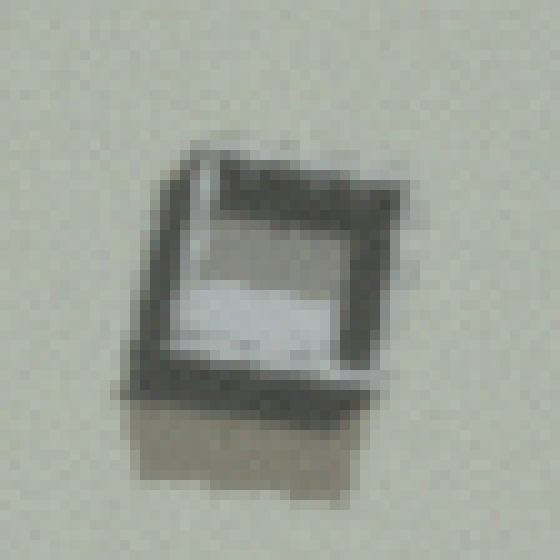

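View pics/tray_top1.png

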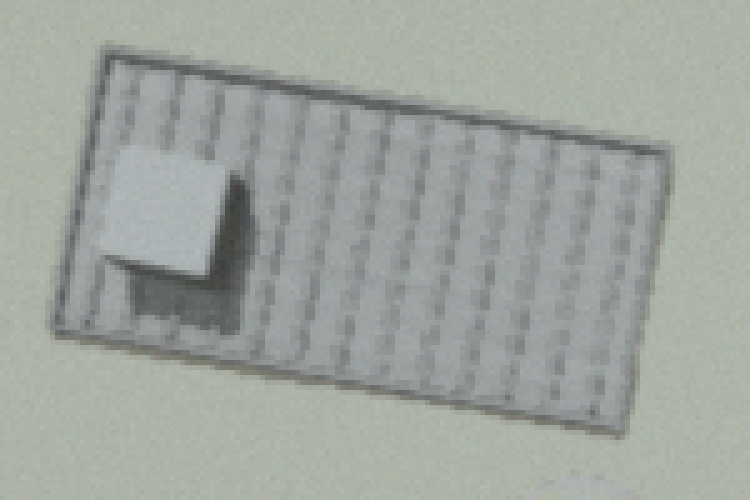

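The jar crop shows the rim corners near (404,180), (426,183), (422,207) and (398,204) in full-picture pixels. The tray crop shows its outer corners near (211,179), (324,199), (314.5,256.5) and (201,236.5). I'll fit jar and tray poses to the masks.

```bash
cat > h.py <<'E'
import numpy as np,cv2
from scipy.optimize import minimize
from scipy.spatial.transform import Rotation as R
def proj(cam,P):
    c=np.c_[P,np.ones(len(P))]@cam['extrinsics'].T; u=c[:,:3]@cam['intrinsics'].T
    return u[:,:2]/u[:,2:]
def boxpts(p,Rm,sx,sy,z0,z1):
    L=np.array([[x,y,z] for x in(-sx/2,sx/2) for y in(-sy/2,sy/2) for z in(z0,z1)])
    return L@Rm.T+p
def sil(cam,P,S=4):
    h=cv2.convexHull(proj(cam,P).astype(np.float32)).reshape(-1,2)
    m=np.zeros((480,640),np.uint8)
    cv2.fillConvexPoly(m,np.round((h+0.0)*16).astype(np.int32),255,cv2.LINE_AA,4)
    return m/255.
def ray(cam,uv,z):
    E=cam['extrinsics'];Rm=E[:3,:3];t=E[:3,3];c=-Rm.T@t
    d=Rm.T@np.linalg.solve(cam['intrinsics'],np.array([uv[0],uv[1],1.]))
    return c+d*(z-c[2])/d[2]
E
python3 - <<'E'
from plant import vision
from h import *
np.set_printoptions(precision=4,suppress=True)
C={n:vision.camera_params(n) for n in("scene","top")}
print("jar corner rays z=.072",[ray(C['top'],p,.072)[:2] for p in((404,180),(425.5,183.5),(422,208),(398,204))])
t=[ray(C['top'],p,.014)[:2] for p in((211,179.5),(324,199.5),(314.5,256.5),(201,236.5))]
print("tray",t, [np.linalg.norm(t[i]-t[i-1]) for i in range(4)], np.mean(t,0))
M={n:np.load(f"m_{n}_jar0.npy").astype(float) for n in C}
for use in (("top",),("scene",),("scene","top")):
    def cost(v):
        Rm=R.from_euler('z',v[2]).as_matrix()
        return sum(np.abs(sil(C[n],boxpts([v[0],v[1],0],Rm,.048,.048,0,.072))-M[n]).sum() for n in use)
    best=None
    c0=np.mean([ray(C['top'],p,.072)[:2] for p in((404,180),(425.5,183.5),(422,208),(398,204))],0)
    for a in np.radians(np.arange(-20,21,5)):
        s=minimize(cost,[*c0,a],method='Nelder-Mead',options=dict(initial_simplex=[[*c0,a],[c0[0]+.005,c0[1],a],[c0[0],c0[1]+.005,a],[*c0,a+.1]]))
        if best is None or s.fun<best.fun: best=s
    print(use,best.x,np.degrees(best.x[2]),best.fun)
M={n:np.load(f"m_{n}_tray0.npy").astype(float) for n in C}
def cost(v):
    Rm=R.from_euler('z',v[2]).as_matrix()
    return sum(np.abs(sil(C[n],boxpts([v[0],v[1],0],Rm,.13,.26,0,.014))-M[n]).sum() for n in ("top",))
c0=np.mean(t,0);best=None
for a in np.radians([-20,-15,-10,-5,0]):
    s=minimize(cost,[*c0,a],method='Nelder-Mead',options=dict(initial_simplex=[[*c0,a],[c0[0]+.005,c0[1],a],[c0[0],c0[1]+.005,a],[*c0,a+.1]]))
    if best is None or s.fun<best.fun: best=s
print("tray",best.x,np.degrees(best.x[2]),best.fun)
E
```

```text
jar corner rays z=.072 [array([ 0.5917, -0.1141]), array([ 0.5841, -0.1601]), array([ 0.5313, -0.1518]), array([ 0.5399, -0.1006])]
tray [array([0.603 , 0.3078]), array([0.558 , 0.0561]), array([0.431 , 0.0773]), array([0.4755, 0.3283])] [np.float64(0.12909657476609587), np.float64(0.2557638137347122), np.float64(0.1287464269699073), np.float64(0.25487762935749186)] [0.5169 0.1924]
('top',) [ 0.5682 -0.1346 -0.2111] -12.097673268227679 74.15686274509804
('scene',) [ 0.5655 -0.1336 -0.0805] -4.615022532334579 114.52156862745096
('scene', 'top') [ 0.5672 -0.1333 -0.127 ] -7.274939721554006 220.41176470588232
tray [ 0.5196  0.1957 -0.1764] -10.108962289747433 889.0235294117648
```

Run:
```python
from plant import vision
from h import *
C={n:vision.camera_params(n) for n in("scene","top")}
out=[]
for n,c in (("top",(380,160)),("scene",(410,240))):
    im=cv2.imread(f"pics/raw_{n}1.png");k=6
    a=im[c[1]:c[1]+70,c[0]:c[0]+65]
    a=np.clip(cv2.resize(a,None,fx=k,fy=k,interpolation=cv2.INTER_NEAREST).astype(float)*1.3,0,255).astype(np.uint8)
    for v,col in (((.565,-.133,-11),(0,0,255)),((.5672,-.1333,-7.3),(0,255,0))):
        P=boxpts([v[0],v[1],0],R.from_euler('z',v[2],True).as_matrix(),.048,.048,0,.072)
        u=(proj(C[n],P)-c+.5)*k
        for i in range(8):
            for j in (1,2,4):
                if not i&j: cv2.line(a,tuple(map(int,u[i])),tuple(map(int,u[i|j])),col,1)
    out.append(a)
cv2.imwrite("pics/ov1.png",np.hstack(out))
```

```text
(no output)
```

View pics/ov1.png

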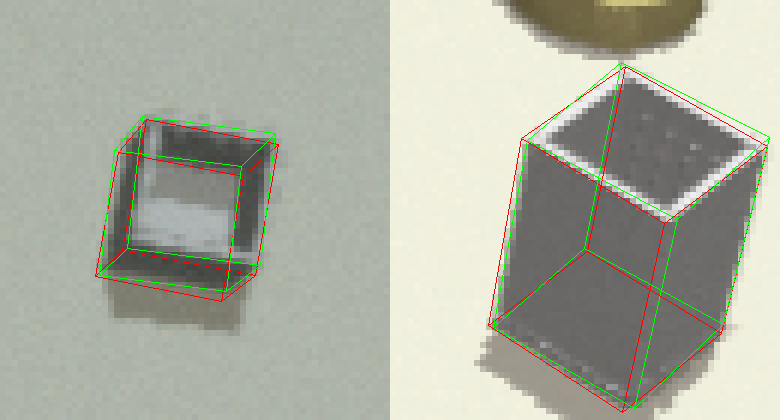

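The red overlay, jar at (0.565, -0.133) with yaw about -10.5°, fits both views to about 1 px. The tray is at about (0.518, 0.194) with yaw about -10.2°, and its measured sides of 129 x 255 mm agree with the given size.

The tool always points down, so I'll grip the jar lightly and roll it over its bottom edge in an arc. For the second step I'll do the same over the mouth edge.

```bash
cat > go.py <<'E'
import sys,numpy as np
from plant import r
from scipy.spatial.transform import Rotation as R
# usage: go.py x y z yawdeg : delta in tool axes (cm) and turn
np.set_printoptions(precision=4,suppress=True)
s=r.get_state(); Rm=R.from_quat(s['eef_rot']).as_matrix()
phi=np.degrees(np.arctan2(Rm[1,0],Rm[0,0]))
print("t",round(float(s['clock']),2),"pos",s['tool_pos'],"phi",round(phi,2),"F",s['contact_force'],"open",round(float(s['opening']),3),"q",s['q'])
a=list(map(float,sys.argv[1:]))
if a:
    d=Rm.T@(np.array(a[:3])-s['tool_pos'])*100
    t=-( (a[3]-phi+90)%180-90) if len(a)>3 else 0
    print("delta cm",d,"turn",round(t,1))
E
python3 go.py .565 -.134 .2 -10.5
```

```text
t 0.7 pos [0.2206 0.5848 0.2208] phi 69.33 F [ 0.0328  0.1931 -0.2551] open 1.0 q [-1.1762  0.6891 -0.1946  1.5653  0.1573  0.9025 -0.2151]
delta cm [-55.1001  57.5916   2.0789] turn 79.8
```

Emit:
send_rows(
  series=[
    {"delta_pos": [-55.1,57.6,0],"turn": 79.8,"jaw": 0},
    {"delta_pos": [-55.1,57.6,0],"turn": 79.8,"jaw": 0},
    {"delta_pos": [-55.1,57.6,0],"turn": 79.8,"jaw": 0},
    {"delta_pos": [-55.1,57.6,0],"turn": 79.8,"jaw": 0},
    {"delta_pos": [-55.1,57.6,0],"turn": 79.8,"jaw": 0},
    {"delta_pos": [-55.1,57.6,0],"turn": 79.8,"jaw": 0},
    {"delta_pos": [-55.1,57.6,0],"turn": 79.8,"jaw": 0},
    {"delta_pos": [-55.1,57.6,0],"turn": 79.8,"jaw": 0},
  ],
  force=3,
)

```text
clock: 1.37
tool_pos: [0.3653, 0.2826, 0.2212]
eef_rot: [0.995, 0.102, 0.0, -0.0]
contact_force: [0.2, -0.0, -0.4]
opening: 0.999
```

```bash
python3 go.py .565 -.134 .2 -10.5
```

```text
t 1.37 pos [0.3653 0.2826 0.2212] phi 11.71 F [ 0.1649 -0.002  -0.3874] open 0.999 q [-0.7959  0.4811  0.0564  2.0482 -0.0456  0.6124 -0.5043]
delta cm [11.1044 44.8451  2.099 ] turn 22.2
```

Emit:
send_rows(
  series=[
    {"delta_pos": [11.1,44.8,0],"turn": 22.2,"jaw": 0},
    {"delta_pos": [11.1,44.8,0],"turn": 22.2,"jaw": 0},
    {"delta_pos": [11.1,44.8,0],"turn": 22.2,"jaw": 0},
    {"delta_pos": [11.1,44.8,0],"turn": 22.2,"jaw": 0},
    {"delta_pos": [11.1,44.8,0],"turn": 22.2,"jaw": 0},
    {"delta_pos": [11.1,44.8,0],"turn": 22.2,"jaw": 0},
    {"delta_pos": [11.1,44.8,0],"turn": 22.2,"jaw": 0},
    {"delta_pos": [11.1,44.8,0],"turn": 22.2,"jaw": 0},
  ],
)

```text
clock: 2.03
tool_pos: [0.5112, -0.0174, 0.221]
eef_rot: [0.996, -0.089, 0.0, -0.0]
contact_force: [0.2, 0.2, -0.1]
opening: 1.001
```

```bash
python3 go.py .565 -.134 .12 -10.5
```

```text
t 2.03 pos [ 0.5112 -0.0174  0.221 ] phi -10.16 F [ 0.1573  0.1867 -0.1495] open 1.001 q [-0.1311  0.5429  0.1184  1.9142 -0.0967  0.6894 -0.1321]
delta cm [ 7.3449 10.5301 10.1016] turn 0.3
```

Emit:
send_rows(
  series=[
    {"delta_pos": [7.3,10.5,0],"turn": 0.3,"jaw": 0},
    {"delta_pos": [7.3,10.5,0],"turn": 0.3,"jaw": 0},
    {"delta_pos": [7.3,10.5,0],"turn": 0.3,"jaw": 0},
    {"delta_pos": [7.3,10.5,0],"turn": 0.3,"jaw": 0},
    {"delta_pos": [7.3,10.5,10.1],"turn": 0.3,"jaw": 0},
    {"delta_pos": [7.3,10.5,10.1],"turn": 0.3,"jaw": 0},
    {"delta_pos": [7.3,10.5,10.1],"turn": 0.3,"jaw": 0},
    {"delta_pos": [7.3,10.5,10.1],"turn": 0.3,"jaw": 0},
  ],
)

```text
clock: 2.7
tool_pos: [0.5606, -0.1307, 0.1157]
eef_rot: [0.996, -0.091, -0.004, -0.001]
contact_force: [-0.5, -0.4, -0.5]
opening: 1.001
```

```bash
cat > shot.py <<'E'
import sys,cv2,numpy as np
from plant import vision
from h import *
tag=sys.argv[1]; x,y,z=map(float,sys.argv[2:5]); o=[]
for n in sys.argv[5:] or ("scene","top"):
    im=vision.snapshot(n); cv2.imwrite(f"pics/raw_{n}{tag}.png",im)
    u=proj(vision.camera_params(n),np.array([[x,y,z]]))[0]
    w=130 if n=="scene" else 80
    c=np.clip((u-w/2).astype(int),0,[640-w,480-w]); k=390/w
    a=np.clip(cv2.resize(im[c[1]:c[1]+w,c[0]:c[0]+w],(390,390),interpolation=cv2.INTER_CUBIC).astype(float)*1.6,0,255).astype(np.uint8); o.append(a); print(n,"crop origin",c,"scale",k)
cv2.imwrite(f"pics/s{tag}.png",np.hstack(o))
E
python3 go.py .565 -.134 .0555 -10.5; python3 shot.py 2 .565 -.134 .05
```

```text
t 2.7 pos [ 0.5606 -0.1307  0.1157] phi -10.45 F [-0.5007 -0.3861 -0.5101] open 1.001 q [ 0.1034  0.7737  0.0793  1.8096 -0.1039  0.5709  0.0659]
delta cm [0.5486 0.2513 6.0169] turn 0.1
scene crop origin [385 208] scale 3.0
top crop origin [371 153] scale 4.875
```

View pics/s2.png

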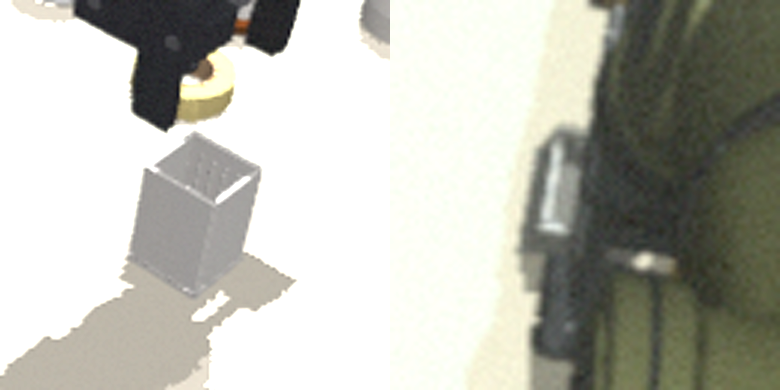

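The scene view shows the fingers over the jar, clear of its rim at about (450,260). The arm was still settling when the picture was taken.

Emit:
send_rows(
  series=[
    {"delta_pos": [0,0,0],"turn": 0,"jaw": 0},
    {"delta_pos": [0,0,0],"turn": 0,"jaw": 0},
  ],
)

```text
clock: 2.97
tool_pos: [0.5654, -0.132, 0.1217]
eef_rot: [0.996, -0.091, 0.002, 0.0]
contact_force: [0.1, -0.2, 0.5]
opening: 0.999
```

```bash
python3 go.py .565 -.134 .0555 -10.5
```

```text
t 2.97 pos [ 0.5654 -0.132   0.1217] phi -10.46 F [ 0.089  -0.1962  0.495 ] open 0.999 q [ 0.1029  0.7651  0.0812  1.8041 -0.1037  0.5725  0.0659]
delta cm [-0.0251  0.2009  6.6249] turn 0.0
```

Emit:
send_rows(
  series=[
    {"delta_pos": [0,0.2,2],"turn": 0,"jaw": 0},
    {"delta_pos": [0,0.2,4],"turn": 0,"jaw": 0},
    {"delta_pos": [0,0.2,5.5],"turn": 0,"jaw": 0},
    {"delta_pos": [0,0.2,6.6],"turn": 0,"jaw": 0.2},
    {"delta_pos": [0,0.2,6.6],"turn": 0,"jaw": 0.3},
    {"delta_pos": [0,0.2,6.6],"turn": 0,"jaw": 0.4},
    {"delta_pos": [0,0.2,6.6],"turn": 0,"jaw": 0.5},
    {"delta_pos": [0,0.2,6.6],"turn": 0,"jaw": 0.6},
  ],
  force=3,
)

```text
clock: 3.63
tool_pos: [0.5644, -0.134, 0.055]
eef_rot: [0.996, -0.091, 0.001, 0.0]
contact_force: [-0.1, 0.1, 0.9]
opening: 0.646
```

Emit:
send_rows(
  series=[
    {"delta_pos": [0,0,0],"turn": 0,"jaw": 0.6},
    {"delta_pos": [0,0,0],"turn": 0,"jaw": 0.6},
    {"delta_pos": [0,0,0],"turn": 0,"jaw": 0.6},
    {"delta_pos": [0,0,0],"turn": 0,"jaw": 0.6},
  ],
  force=3,
)

```text
clock: 3.97
tool_pos: [0.5674, -0.1345, 0.0555]
eef_rot: [0.996, -0.091, 0.004, 0.0]
contact_force: [4.2, -0.6, 5.8]
opening: 0.401
```

```bash
python3 go.py .565 -.134 .0555 -10.5;python3 shot.py 3 .565 -.134 .05
```

```text
t 3.97 pos [ 0.5674 -0.1345  0.0555] phi -10.47 F [ 4.1549 -0.6026  5.7753] open 0.401 q [ 0.1181  0.8713  0.0615  1.8303 -0.1113  0.4351  0.0757]
delta cm [-0.2432 -0.0033 -0.0026] turn 0.0
scene crop origin [385 208] scale 3.0
top crop origin [371 153] scale 4.875
```

View pics/s3.png

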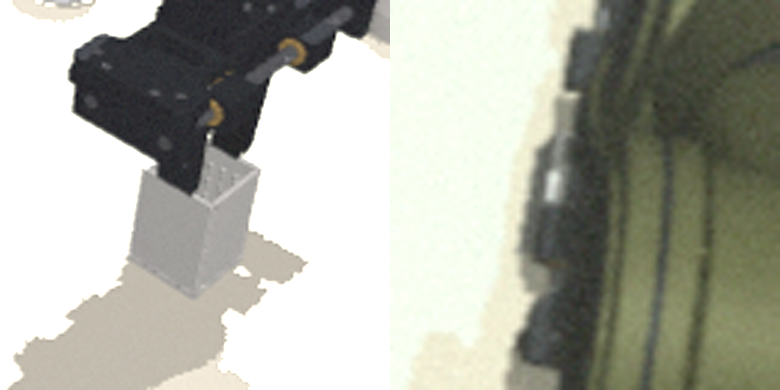

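Run:
```python
from h import *
from plant import vision,r
im=cv2.imread("pics/raw_scene3.png")[225:325,405:505]
a=np.clip(cv2.resize(im,(600,600),interpolation=cv2.INTER_NEAREST).astype(float)*1.8,0,255).astype(np.uint8)
cam=vision.camera_params("scene")
P=boxpts([.565,-.134,0],R.from_euler('z',-10.5,True).as_matrix(),.048,.048,0,.072)
u=(proj(cam,P)-[405,225]+.5)*6
for i in range(8):
    for j in (1,2,4):
        if not i&j: cv2.line(a,tuple(map(int,u[i])),tuple(map(int,u[i|j])),(0,0,255),1)
s=r.get_state(); Rm=R.from_quat(s['eef_rot']).as_matrix()
for off,c in (((0,0,0),(0,255,0)),((0,0,.011),(255,0,0))):
    p=s['tool_pos']+Rm@np.array(off); q=(proj(cam,p[None])[0]-[405,225]+.5)*6
    cv2.circle(a,tuple(map(int,q)),5,c,2)
cv2.imwrite("pics/z3.png",a); print(Rm)
```

```text
[[ 9.83335495e-01 -1.81620252e-01  8.08625521e-03]
 [-1.81613379e-01 -9.83368739e-01 -1.58247322e-03]
 [ 8.23917978e-03  8.75299555e-05 -9.99966054e-01]]
```

View pics/z3.png

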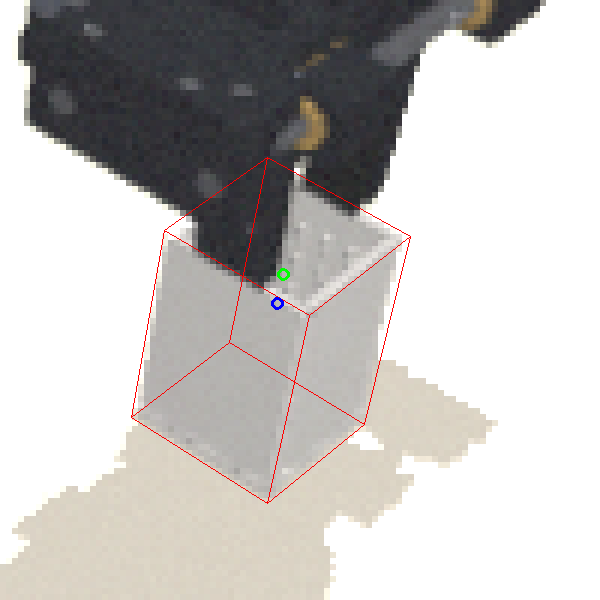

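Run:
```python
from h import *
from plant import vision,r
cam=vision.camera_params("scene")
s=r.get_state(); Rm3=R.from_quat(s['eef_rot']).as_matrix()
print(s['opening'],s['tool_pos'],s['contact_force'],s['clock'])
o=[]
for tag,pos,Rm,op in (("2",np.array([.5606,-.1307,.1157]),Rm3,.088),("3",s['tool_pos'],Rm3,.0353)):
    im=cv2.imread(f"pics/raw_scene{tag}.png")[215:315,400:500]
    a=np.clip(cv2.resize(im,(400,400),interpolation=cv2.INTER_NEAREST).astype(float)*1.8,0,255).astype(np.uint8)
    for sg,c in((-1,(0,255,0)),(1,(255,0,0))):
        x0,x1=sg*op/2,sg*(op/2+.0175)
        L=np.array([[x,y,z] for x in(x0,x1) for y in(-.009,.009) for z in(-.03,.011)])
        u=(proj(cam,L@Rm.T+pos)-[400,215]+.5)*4
        for i in range(8):
            for j in (1,2,4):
                if not i&j: cv2.line(a,tuple(map(int,u[i])),tuple(map(int,u[i|j])),c,1)
    o.append(a)
cv2.imwrite("pics/z4.png",np.hstack(o))
```

```text
0.39960443890407177 [ 0.56738535 -0.13452032  0.05548498] [ 3.33025986 -0.61143239  4.9285218 ] 4.0667
```

View pics/z4.png

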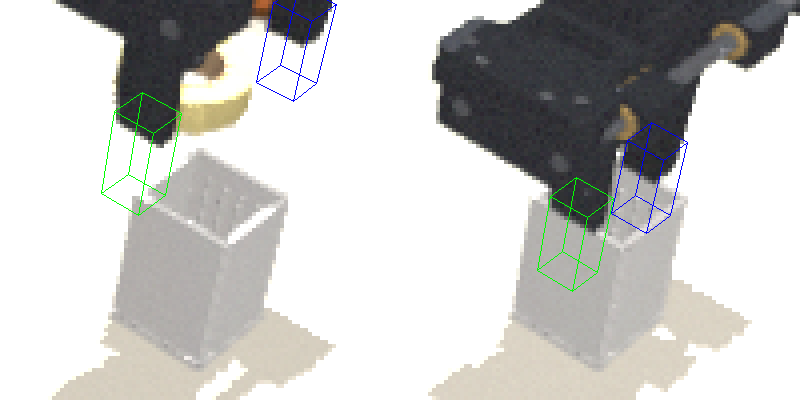

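The close-up shows the fingertips at rim level, about 28-33 mm higher than the reported TCP implies. They shut to 35 mm above the jar and touched the rim with about 5 N. The fingers reach less far than the stated geometry, so I'll lift, open and calibrate the tip offset.

Emit:
send_rows(
  series=[
    {"delta_pos": [0,0,-2],"turn": 0,"jaw": 0.6},
    {"delta_pos": [0,0,-5],"turn": 0,"jaw": 0.4},
    {"delta_pos": [0,0,-7],"turn": 0,"jaw": 0},
    {"delta_pos": [0,0,-7],"turn": 0,"jaw": 0},
    {"delta_pos": [0,0,-7],"turn": 0,"jaw": 0},
    {"delta_pos": [0,0,-7],"turn": 0,"jaw": 0},
    {"delta_pos": [0,0,-7],"turn": 0,"jaw": 0},
    {"delta_pos": [0,0,-7],"turn": 0,"jaw": 0},
  ],
)

```text
clock: 4.73
tool_pos: [0.5625, -0.1335, 0.1226]
eef_rot: [0.996, -0.091, -0.001, -0.0]
contact_force: [-0.6, 0.7, 0.6]
opening: 0.906
```

```bash
python3 go.py; python3 shot.py 5 .565 -.134 .09
python3 - <<'E'
from h import *
from plant import vision,r
s=r.get_state(); Rm=R.from_quat(s['eef_rot']).as_matrix()
o=[]
for n,c,w in (("scene",(395,170),130),("top",(360,130),100)):
    cam=vision.camera_params(n)
    im=cv2.imread(f"pics/raw_{n}5.png")[c[1]:c[1]+w,c[0]:c[0]+w]; k=390/w
    a=np.clip(cv2.resize(im,(390,390),interpolation=cv2.INTER_NEAREST).astype(float)*2.5,0,255).astype(np.uint8)
    for sg,cl in((-1,(0,255,0)),(1,(255,0,0))):
        x0,x1=sg*.044,sg*.0615
        L=np.array([[x,y,z] for x in(x0,x1) for y in(-.009,.009) for z in(-.05,.011)])
        u=(proj(cam,L@Rm.T+s['tool_pos'])-c+.5)*k
        for i in range(8):
            for j in (1,2,4):
                if not i&j: cv2.line(a,tuple(map(int,u[i])),tuple(map(int,u[i|j])),cl,1)
    o.append(a)
cv2.imwrite("pics/z5.png",np.hstack(o))
E
```

```text
t 4.73 pos [ 0.5625 -0.1335  0.1226] phi -10.46 F [-0.6352  0.6894  0.6402] open 0.906 q [ 0.1061  0.7637  0.0815  1.8041 -0.1032  0.5805  0.0689]
scene crop origin [389 190] scale 3.0
top crop origin [374 151] scale 4.875
```

View pics/z5.png

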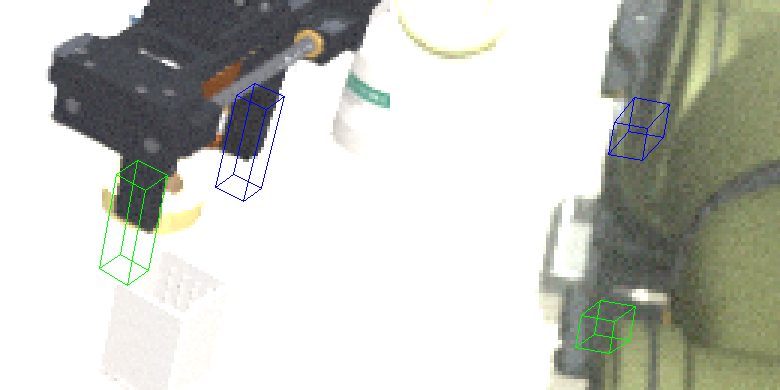

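View pics/raw_scene5.png

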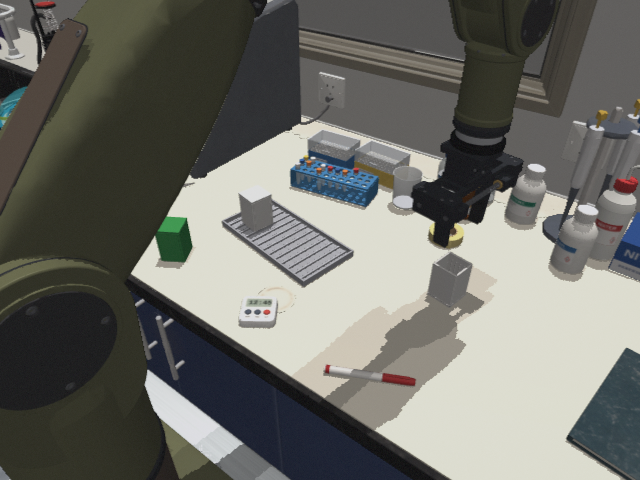

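Run:
```python
import cv2,numpy as np
a=cv2.imread("pics/raw_scene5.png")[170:270,405:505]; b=cv2.imread("pics/raw_scene3.png")[190:290,405:505]
cv2.imwrite("pics/z6.png",cv2.resize(np.hstack([a,b]),(800,400),interpolation=cv2.INTER_NEAREST))
```

```text
(no output)
```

View pics/z6.png

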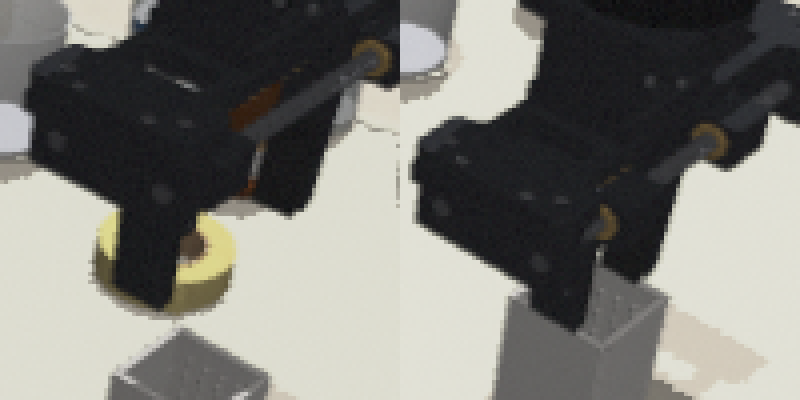

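Run:
```python
from h import *
from plant import vision,r
cam=vision.camera_params("top")
o=[]
for tag,pos,op in (("2",np.array([.5606,-.1307,.1157]),.088),("3",np.array([.5674,-.1345,.0555]),.0353)):
    c=(370,130);w=100
    im=cv2.imread(f"pics/raw_top{tag}.png")[c[1]:c[1]+w,c[0]:c[0]+w]; k=4
    a=np.clip(cv2.resize(im,(400,400),interpolation=cv2.INTER_NEAREST).astype(float)*1.8,0,255).astype(np.uint8)
    Rm=R.from_quat([.996,-.091,0,0]).as_matrix()
    def box(x0,x1,y0,y1,z0,z1,cl):
        L=np.array([[x,y,z] for x in(x0,x1) for y in(y0,y1) for z in(z0,z1)])
        u=(proj(cam,L@Rm.T+pos)-c+.5)*k
        for i in range(8):
            for j in (1,2,4):
                if not i&j: cv2.line(a,tuple(map(int,u[i])),tuple(map(int,u[i|j])),cl,1)
    box(-op/2,-op/2-.0175,-.009,.009,-.05,.011,(0,255,0)); box(op/2,op/2+.0175,-.009,.009,-.05,.011,(255,0,0))
    box(-.0935,.0935,-.0375,.0375,-.053,-.1,(0,0,255))
    o.append(a)
cv2.imwrite("pics/z7.png",np.hstack(o))
```

```text
(no output)
```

View pics/z7.png

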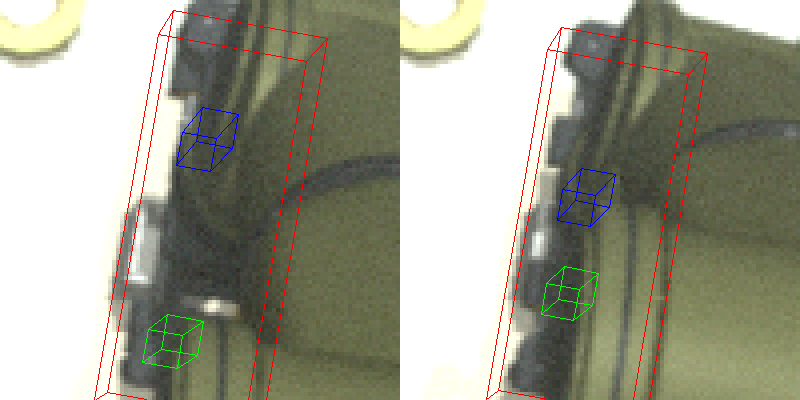

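The top view shows the gripper body within a few mm of prediction horizontally, so only the height is off. Contact with the rim (z = 72 mm) came at TCP z = 55.5 mm, which puts the real fingertips about 16 mm behind the reported TCP. I'll descend 28 mm lower with the jaws open and check by picture before closing.

```bash
python3 go.py .565 -.134 .029 -10.5
```

```text
t 4.83 pos [ 0.5629 -0.1336  0.1229] phi -10.46 F [ 0.5839 -0.3122 -0.2857] open 0.987 q [ 0.1061  0.7633  0.0816  1.8037 -0.1031  0.5805  0.0689]
delta cm [0.2356 0.0039 9.388 ] turn 0.0
```

Emit:
send_rows(
  series=[
    {"delta_pos": [0.2,0,2.5],"turn": 0,"jaw": 0},
    {"delta_pos": [0.2,0,5],"turn": 0,"jaw": 0},
    {"delta_pos": [0.2,0,7],"turn": 0,"jaw": 0},
    {"delta_pos": [0.2,0,8.4],"turn": 0,"jaw": 0},
    {"delta_pos": [0.2,0,9.4],"turn": 0,"jaw": 0},
    {"delta_pos": [0.2,0,9.4],"turn": 0,"jaw": 0},
  ],
)

```text
clock: 5.33
tool_pos: [0.5639, -0.1337, 0.0276]
eef_rot: [0.996, -0.091, -0.002, -0.0]
contact_force: [0.1, -0.1, -0.9]
opening: 0.994
```

```bash
python3 go.py; python3 shot.py 8 .565 -.134 .06 scene
python3 - <<'E'
import cv2,numpy as np
a=cv2.imread("pics/raw_scene8.png")[210:330,400:520]
cv2.imwrite("pics/z8.png",cv2.resize(np.clip(a*1.2,0,255).astype(np.uint8),(600,600),interpolation=cv2.INTER_NEAREST))
E
```

```text
t 5.33 pos [ 0.5639 -0.1337  0.0276] phi -10.46 F [ 0.0846 -0.073  -0.9284] open 0.994 q [ 0.1219  0.9184  0.0549  1.8337 -0.114   0.3965  0.0781]
scene crop origin [386 203] scale 3.0
```

View pics/z8.png

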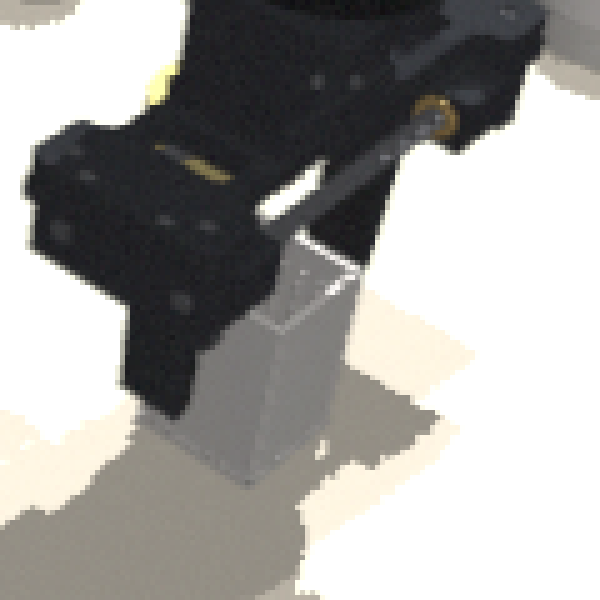

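The near finger now stands outside the jar's near face, centred on it, with its tip about 45 mm above the worktop. That confirms the offset of tip z = TCP z + 16.5 mm. Closing gently.

Emit:
send_rows(
  series=[
    {"delta_pos": [0,0,0],"turn": 0,"jaw": 0.2},
    {"delta_pos": [0,0,0],"turn": 0,"jaw": 0.3},
    {"delta_pos": [0,0,0],"turn": 0,"jaw": 0.4},
    {"delta_pos": [0,0,0],"turn": 0,"jaw": 0.5},
    {"delta_pos": [0,0,0],"turn": 0,"jaw": 0.55},
    {"delta_pos": [0,0,0],"turn": 0,"jaw": 0.55},
    {"delta_pos": [0,0,0],"turn": 0,"jaw": 0.55},
    {"delta_pos": [0,0,0],"turn": 0,"jaw": 0.55},
  ],
  force=3,
)

```text
clock: 6.05
tool_pos: [0.5662, -0.1342, 0.0302]
eef_rot: [0.996, -0.091, 0.001, 0.0]
contact_force: [1.3, -0.1, 2.0]
opening: 0.544
```

```bash
python3 go.py; python3 shot.py 9 .565 -.134 .06
```

```text
t 6.05 pos [ 0.5662 -0.1342  0.0302] phi -10.46 F [ 1.3019 -0.0541  1.9739] open 0.544 q [ 0.1217  0.9143  0.0555  1.8321 -0.114   0.3966  0.0781]
scene crop origin [386 203] scale 3.0
top crop origin [372 153] scale 4.875
```

View pics/s9.png

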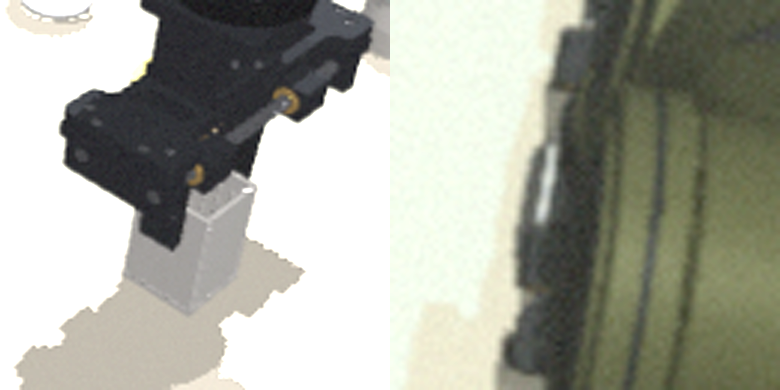

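The grip is right: opening 0.544, or 47.9 mm. Next I roll the jar over its +y bottom edge along an arc.

Emit:
send_rows(
  series=[
    {"delta_pos": [0,-0.43,-0.08],"turn": 0,"jaw": 0.55},
    {"delta_pos": [0,-0.86,-0.2],"turn": 0,"jaw": 0.55},
    {"delta_pos": [0,-1.3,-0.28],"turn": 0,"jaw": 0.55},
    {"delta_pos": [0,-1.75,-0.33],"turn": 0,"jaw": 0.55},
    {"delta_pos": [0,-2.2,-0.36],"turn": 0,"jaw": 0.55},
    {"delta_pos": [0,-2.65,-0.36],"turn": 0,"jaw": 0.55},
    {"delta_pos": [0,-2.65,-0.36],"turn": 0,"jaw": 0.55},
    {"delta_pos": [0,-2.65,-0.36],"turn": 0,"jaw": 0.55},
  ],
  force=3,
)

```text
clock: 6.82
tool_pos: [0.5703, -0.1075, 0.0333]
eef_rot: [0.996, -0.091, -0.0, -0.0]
contact_force: [-0.1, -0.3, -1.7]
opening: 0.541
```

```bash
python3 go.py; python3 shot.py 10 .565 -.115 .06
```

```text
t 6.82 pos [ 0.5703 -0.1075  0.0333] phi -10.42 F [-0.0547 -0.2945 -1.6938] open 0.541 q [ 0.071   0.9086  0.0628  1.8349 -0.1273  0.4021  0.0451]
scene crop origin [375 199] scale 3.0
top crop origin [363 153] scale 4.875
```

View pics/s10.png

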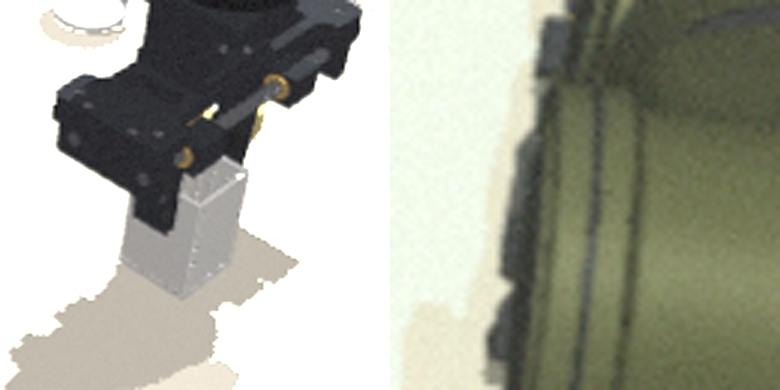

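The jar stayed upright in the grip and was carried about 27 mm along +y, its base roughly 3 mm up. The friction under the pads was too strong for it to turn. I'll set it down and re-grip it near the top corner, off-centre towards the pivot edge with a small overlap, so that pressing down tips it.

Emit:
send_rows(
  series=[
    {"delta_pos": [0,0,0.2],"turn": 0,"jaw": 0.55},
    {"delta_pos": [0,0,0.4],"turn": 0,"jaw": 0.55},
    {"delta_pos": [0,0,0.5],"turn": 0,"jaw": 0.55},
    {"delta_pos": [0,0,0.5],"turn": 0,"jaw": 0.55},
    {"delta_pos": [0,0,0.5],"turn": 0,"jaw": 0.4},
    {"delta_pos": [0,0,0.5],"turn": 0,"jaw": 0.3},
    {"delta_pos": [0,0,0.5],"turn": 0,"jaw": 0.3},
    {"delta_pos": [0,0,0.5],"turn": 0,"jaw": 0.3},
  ],
  force=3,
)

```text
clock: 7.58
tool_pos: [0.5702, -0.1079, 0.0283]
eef_rot: [0.996, -0.091, -0.0, -0.0]
contact_force: [0.3, 0.6, 0.2]
opening: 0.699
```

```bash
python3 go.py .5730 -.0928 .0455 -10.5
```

```text
t 7.58 pos [ 0.5702 -0.1079  0.0283] phi -10.46 F [0.3392 0.5756 0.182 ] open 0.699 q [ 0.0725  0.9171  0.0613  1.8356 -0.1279  0.3929  0.0455]
delta cm [ 0.0011 -1.5401 -1.7187] turn 0.0
```

Emit:
send_rows(
  series=[
    {"delta_pos": [0,0,-1.7],"turn": 0,"jaw": 0.3},
    {"delta_pos": [0,-1.5,-1.7],"turn": 0,"jaw": 0.3},
    {"delta_pos": [0,-1.5,-1.7],"turn": 0,"jaw": 0.3},
    {"delta_pos": [0,-1.5,-1.7],"turn": 0,"jaw": 0.4},
    {"delta_pos": [0,-1.5,-1.7],"turn": 0,"jaw": 0.5},
    {"delta_pos": [0,-1.5,-1.7],"turn": 0,"jaw": 0.55},
    {"delta_pos": [0,-1.5,-1.7],"turn": 0,"jaw": 0.55},
    {"delta_pos": [0,-1.5,-1.7],"turn": 0,"jaw": 0.55},
  ],
  force=3,
)

```text
clock: 8.25
tool_pos: [0.5725, -0.0939, 0.0451]
eef_rot: [0.996, -0.092, -0.0, 0.0]
contact_force: [0.1, 0.7, -1.7]
opening: 0.545
```

```bash
python3 go.py; python3 shot.py 11 .565 -.115 .06 scene
```

```text
t 8.25 pos [ 0.5725 -0.0939  0.0451] phi -10.5 F [ 0.0559  0.7333 -1.7377] open 0.545 q [ 0.0421  0.8894  0.071   1.8326 -0.1333  0.4249  0.0252]
scene crop origin [375 199] scale 3.0
```

View pics/s11.png

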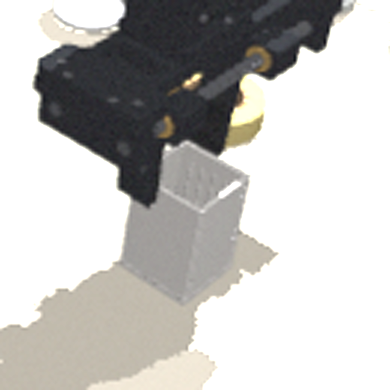

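Grip confirmed at the +y upper corner of the jar, about 10 mm overlap. Now the arc with a slight downward bias.

Emit:
send_rows(
  series=[
    {"delta_pos": [0,-0.3,0.15],"turn": 0,"jaw": 0.55},
    {"delta_pos": [0,-0.8,0.2],"turn": 0,"jaw": 0.55},
    {"delta_pos": [0,-1.3,0.25],"turn": 0,"jaw": 0.55},
    {"delta_pos": [0,-1.8,0.3],"turn": 0,"jaw": 0.55},
    {"delta_pos": [0,-2.35,0.35],"turn": 0,"jaw": 0.55},
    {"delta_pos": [0,-2.35,0.35],"turn": 0,"jaw": 0.55},
  ],
  force=3,
)

```text
clock: 8.8
tool_pos: [0.5774, -0.0677, 0.0415]
eef_rot: [0.996, -0.09, -0.0, -0.001]
contact_force: [0.5, 0.2, 1.5]
opening: 0.542
```

```bash
python3 go.py; python3 shot.py 12 .565 -.1 .06 scene
```

```text
t 8.8 pos [ 0.5774 -0.0677  0.0415] phi -10.32 F [0.5304 0.2103 1.5234] open 0.542 q [-0.004   0.8963  0.074   1.8301 -0.1458  0.4207 -0.0047]
scene crop origin [367 196] scale 3.0
```

View pics/s12.png

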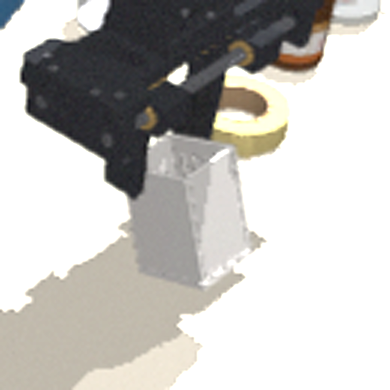

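The jar is now tilting about its bottom edge, by roughly 15-20°. I'll carry the arc on.

Emit:
send_rows(
  series=[
    {"delta_pos": [0,-0.6,0.2],"turn": 0,"jaw": 0.55},
    {"delta_pos": [0,-1.1,0.4],"turn": 0,"jaw": 0.55},
    {"delta_pos": [0,-1.6,0.65],"turn": 0,"jaw": 0.55},
    {"delta_pos": [0,-2.2,0.95],"turn": 0,"jaw": 0.55},
    {"delta_pos": [0,-2.65,1.3],"turn": 0,"jaw": 0.55},
    {"delta_pos": [0,-3.1,1.65],"turn": 0,"jaw": 0.55},
    {"delta_pos": [0,-3.1,1.65],"turn": 0,"jaw": 0.55},
  ],
  force=3,
)

```text
clock: 9.43
tool_pos: [0.5828, -0.0379, 0.0244]
eef_rot: [0.996, -0.09, -0.0, -0.001]
contact_force: [1.2, 0.9, 0.8]
opening: 0.544
```

```bash
python3 go.py; python3 shot.py 13 .565 -.08 .05 scene
```

```text
t 9.43 pos [ 0.5828 -0.0379  0.0244] phi -10.36 F [1.2228 0.9153 0.7756] open 0.544 q [-0.0573  0.9275  0.077   1.8244 -0.163   0.3967 -0.0413]
scene crop origin [356 196] scale 3.0
```

View pics/s13.png

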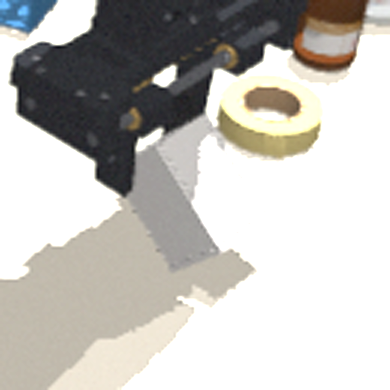

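The jar now leans about 45-50°. Continuing down to flat.

Emit:
send_rows(
  series=[
    {"delta_pos": [0,-0.45,0.45],"turn": 0,"jaw": 0.55},
    {"delta_pos": [0,-0.8,0.87],"turn": 0,"jaw": 0.55},
    {"delta_pos": [0,-1.15,1.35],"turn": 0,"jaw": 0.55},
    {"delta_pos": [0,-1.45,1.84],"turn": 0,"jaw": 0.55},
    {"delta_pos": [0,-1.7,2.4],"turn": 0,"jaw": 0.55},
    {"delta_pos": [0,-1.9,2.9],"turn": 0,"jaw": 0.55},
    {"delta_pos": [0,-2.05,3.3],"turn": 0,"jaw": 0.55},
    {"delta_pos": [0,-2.05,3.3],"turn": 0,"jaw": 0.55},
  ],
  force=3,
)

```text
clock: 10.15
tool_pos: [0.5862, -0.0191, -0.0087]
eef_rot: [0.996, -0.091, -0.001, -0.0]
contact_force: [1.3, 0.1, -0.8]
opening: 0.543
```

```bash
python3 go.py; python3 shot.py 14 .565 -.07 .04
```

```text
t 10.15 pos [ 0.5862 -0.0191 -0.0087] phi -10.43 F [ 1.3303  0.1449 -0.8051] open 0.543 q [-0.0867  0.9855  0.0715  1.8169 -0.1772  0.3465 -0.0622]
scene crop origin [350 198] scale 3.0
top crop origin [341 154] scale 4.875
```

View pics/s14.png

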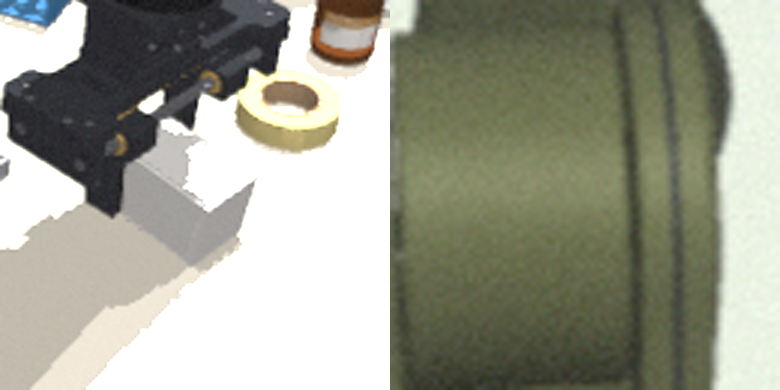

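The jar lies nearly flat on its side with the mouth towards +y (left). I'll open and let it rest.

Emit:
send_rows(
  series=[
    {"delta_pos": [0,0,0.1],"turn": 0,"jaw": 0.5},
    {"delta_pos": [0,0,0.1],"turn": 0,"jaw": 0.4},
    {"delta_pos": [0,0,0.1],"turn": 0,"jaw": 0.3},
    {"delta_pos": [0,0,0.1],"turn": 0,"jaw": 0.25},
    {"delta_pos": [0,0,0.1],"turn": 0,"jaw": 0.25},
    {"delta_pos": [0,0,0.1],"turn": 0,"jaw": 0.25},
    {"delta_pos": [0,0,0.1],"turn": 0,"jaw": 0.25},
  ],
)

```text
clock: 10.83
tool_pos: [0.5867, -0.0196, -0.0085]
eef_rot: [0.996, -0.091, 0.0, -0.0]
contact_force: [-0.3, 0.6, 0.3]
opening: 0.751
```

Emit:
send_rows(
  series=[
    {"delta_pos": [0,0,-3],"turn": 0,"jaw": 0.25},
    {"delta_pos": [0,0,-6],"turn": 0,"jaw": 0.1},
    {"delta_pos": [0,0,-10],"turn": 0,"jaw": 0},
    {"delta_pos": [0,-4,-10],"turn": 0,"jaw": 0},
    {"delta_pos": [0,-8,-10],"turn": 0,"jaw": 0},
    {"delta_pos": [0,-10,-10],"turn": 0,"jaw": 0},
    {"delta_pos": [0,-10,-10],"turn": 0,"jaw": 0},
  ],
)

```text
clock: 11.42
tool_pos: [0.6054, 0.0875, 0.0916]
eef_rot: [0.996, -0.087, 0.001, -0.003]
contact_force: [-0.1, 0.5, -0.3]
opening: 0.997
```

```bash
python3 go.py; python3 shot.py 15 .565 -.07 .03
python3 - <<'E'
from plant import nets
import numpy as np
for n in("scene","top"):
    for i,d in enumerate(nets.trace(n,"jar")[:3]): print(n,d['score'],d['location'],d['region'].sum()); np.save(f"m2_{n}{i}.npy",d['region'])
E
```

```text
t 11.42 pos [0.6054 0.0875 0.0916] phi -9.93 F [-0.1451  0.4919 -0.2782] open 0.997 q [-0.2916  0.8461  0.1362  1.7234 -0.1962  0.5828 -0.2101]
scene crop origin [350 202] scale 3.0
top crop origin [341 155] scale 4.875
scene 0.84 [0.5437, 0.6409] 1572
top 0.64 [0.39, 0.5795] 828
```

View pics/s15.png

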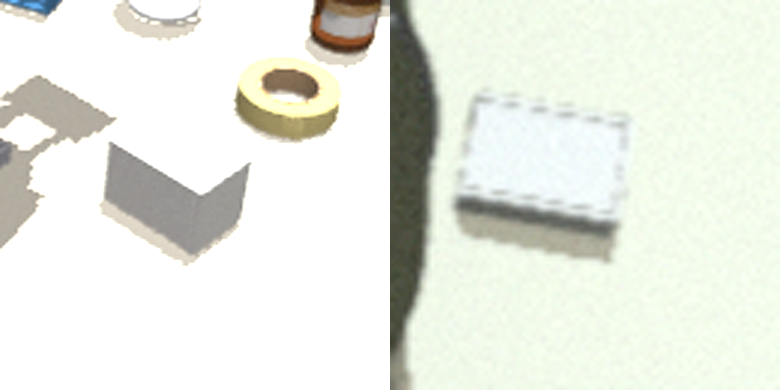

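The jar lies flat and free on the worktop. In the top view it's an intact rectangle at about (371,187), with the closed end to the right (-y). Now fitting its lying pose.

Run:
```python
from plant import vision
from h import *
np.set_printoptions(precision=4,suppress=True)
C={n:vision.camera_params(n) for n in("scene","top")}
M={n:np.load(f"m2_{n}0.npy").astype(float) for n in C}
def P(v): return boxpts([v[0],v[1],0],R.from_euler('z',v[2]).as_matrix(),.048,.072,0,.048)
for use in (("top",),("scene",),("scene","top")):
    f=lambda v:sum(np.abs(sil(C[n],P(v))-M[n]).sum() for n in use)
    best=None
    for a in np.radians([-16,-12,-8,-4]):
        c0=(.575,-.07)
        s=minimize(f,[*c0,a],method='Nelder-Mead',options=dict(initial_simplex=[[*c0,a],[c0[0]+.01,c0[1],a],[c0[0],c0[1]+.01,a],[*c0,a+.1]]))
        if best is None or s.fun<best.fun: best=s
    print(use,best.x,np.degrees(best.x[2]),best.fun)
o=[]
for n,c,w in (("scene",(370,220),80),("top",(350,165),50)):
    a=cv2.resize(cv2.imread(f"pics/raw_{n}15.png")[c[1]:c[1]+w,c[0]:c[0]+w],(390,390),interpolation=cv2.INTER_NEAREST);k=390/w
    u=(proj(C[n],P(best.x))-c+.5)*k
    for i in range(8):
        for j in (1,2,4):
            if not i&j: cv2.line(a,tuple(map(int,u[i])),tuple(map(int,u[i|j])),(0,0,255),1)
    o.append(a)
cv2.imwrite("pics/z15.png",np.hstack(o))
```

```text
('top',) [ 0.5814 -0.049  -0.2054] -11.771169135628945 101.56078431372549
('scene',) [ 0.5801 -0.0474 -0.1998] -11.447689697468782 156.44313725490198
('scene', 'top') [ 0.5809 -0.0477 -0.2024] -11.597399475747665 264.3372549019608
```

View pics/z15.png

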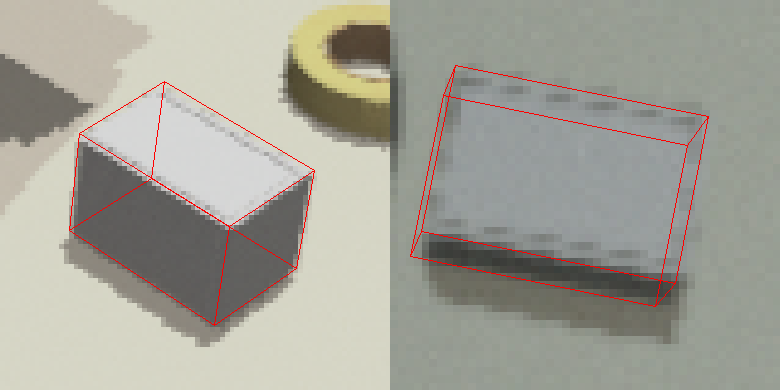

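Lying pose is centre (0.580, -0.048), yaw about -11°, lying height 48 mm; that agrees with where the arc should have left it. For step two I'll pinch only the upper corner next to the closed end and lift along an arc about the lower mouth edge.

```bash
python3 go.py .574 -.080 .09 -10.7
```

```text
t 11.62 pos [0.6044 0.0767 0.0913] phi -10.58 F [ 0.1503 -0.8685 -0.772 ] open 1.002 q [-0.2832  0.8459  0.1444  1.728  -0.1943  0.5824 -0.2088]
delta cm [-0.1153 15.9617  0.1613] turn 0.1
```

Emit:
send_rows(
  series=[
    {"delta_pos": [-0.1,4,0],"turn": 0,"jaw": 0},
    {"delta_pos": [-0.1,8,0],"turn": 0,"jaw": 0},
    {"delta_pos": [-0.1,12,0],"turn": 0,"jaw": 0.1},
    {"delta_pos": [-0.1,15,0],"turn": 0,"jaw": 0.25},
    {"delta_pos": [-0.1,16,0],"turn": 0,"jaw": 0.25},
    {"delta_pos": [-0.1,16,0],"turn": 0,"jaw": 0.25},
    {"delta_pos": [-0.1,16,0],"turn": 0,"jaw": 0.25},
  ],
)

```text
clock: 12.2
tool_pos: [0.5746, -0.0787, 0.0914]
eef_rot: [0.996, -0.092, -0.0, -0.0]
contact_force: [-0.0, 0.1, 1.0]
opening: 0.747
```

```bash
python3 go.py .574 -.080 .0215 -10.7; python3 shot.py 16 .565 -.07 .03 scene
```

```text
t 12.2 pos [ 0.5746 -0.0787  0.0914] phi -10.59 F [-0.0357  0.1115  0.9691] open 0.747 q [ 0.0022  0.8144  0.0953  1.8188 -0.1423  0.5151  0.007 ]
delta cm [-0.0311  0.1395  6.9871] turn 0.1
scene crop origin [350 202] scale 3.0
```

View pics/s16.png

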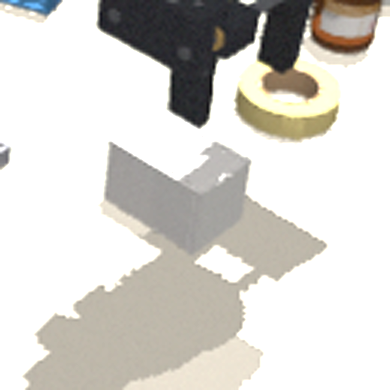

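The open fingers are above the closed end, which is at about (430,262) in the scene picture. Descending and pinching the top corner.

Emit:
send_rows(
  series=[
    {"delta_pos": [0,0.1,3],"turn": 0,"jaw": 0.25},
    {"delta_pos": [0,0.1,5.5],"turn": 0,"jaw": 0.25},
    {"delta_pos": [0,0.1,7],"turn": 0,"jaw": 0.25},
    {"delta_pos": [0,0.1,7],"turn": 0,"jaw": 0.3},
    {"delta_pos": [0,0.1,7],"turn": 0,"jaw": 0.4},
    {"delta_pos": [0,0.1,7],"turn": 0,"jaw": 0.5},
    {"delta_pos": [0,0.1,7],"turn": 0,"jaw": 0.55},
    {"delta_pos": [0,0.1,7],"turn": 0,"jaw": 0.55},
  ],
  force=3,
)

```text
clock: 12.92
tool_pos: [0.5754, -0.079, 0.0225]
eef_rot: [0.996, -0.091, 0.001, -0.0]
contact_force: [0.3, 0.5, -0.9]
opening: 0.543
```

Emit:
send_rows(
  series=[
    {"delta_pos": [0,0,0],"turn": 0,"jaw": 0.55},
    {"delta_pos": [0,-0.3,-0.4],"turn": 0,"jaw": 0.55},
    {"delta_pos": [0,-0.65,-0.8],"turn": 0,"jaw": 0.55},
    {"delta_pos": [0,-1.0,-1.2],"turn": 0,"jaw": 0.55},
    {"delta_pos": [0,-1.35,-1.55],"turn": 0,"jaw": 0.55},
    {"delta_pos": [0,-1.35,-1.55],"turn": 0,"jaw": 0.55},
  ],
  force=3,
)

```text
clock: 13.42
tool_pos: [0.5778, -0.0646, 0.0378]
eef_rot: [0.996, -0.09, 0.001, -0.001]
contact_force: [-0.1, 0.7, -1.5]
opening: 0.541
```

```bash
python3 go.py; python3 shot.py 17 .565 -.07 .03 scene
```

```text
t 13.42 pos [ 0.5778 -0.0646  0.0378] phi -10.38 F [-0.1457  0.6689 -1.5216] open 0.541 q [-0.0125  0.9025  0.0786  1.833  -0.1574  0.4107 -0.0004]
scene crop origin [350 202] scale 3.0
```

View pics/s17.png

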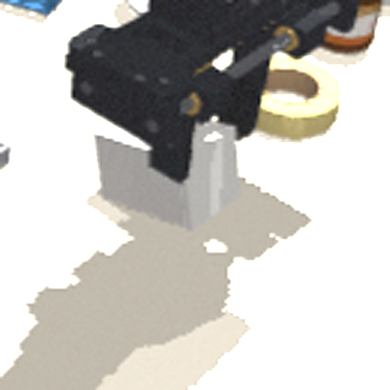

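The closed end is rising while the mouth edge stays on the worktop. Continuing the arc.

Emit:
send_rows(
  series=[
    {"delta_pos": [0,-0.4,-0.35],"turn": 0,"jaw": 0.55},
    {"delta_pos": [0,-0.85,-0.65],"turn": 0,"jaw": 0.55},
    {"delta_pos": [0,-1.25,-0.9],"turn": 0,"jaw": 0.55},
    {"delta_pos": [0,-1.7,-1.15],"turn": 0,"jaw": 0.55},
    {"delta_pos": [0,-2.1,-1.3],"turn": 0,"jaw": 0.55},
    {"delta_pos": [0,-2.1,-1.3],"turn": 0,"jaw": 0.55},
  ],
  force=3,
)

```text
clock: 13.97
tool_pos: [0.5813, -0.0437, 0.0503]
eef_rot: [0.996, -0.09, 0.0, -0.001]
contact_force: [-0.5, 0.8, -1.0]
opening: 0.54
```

```bash
python3 go.py; python3 shot.py 18 .565 -.05 .04 scene
```

```text
t 13.97 pos [ 0.5813 -0.0437  0.0503] phi -10.37 F [-0.4945  0.7955 -1.0188] open 0.54 q [-0.0546  0.8836  0.0894  1.825  -0.1655  0.4394 -0.0287]
scene crop origin [341 194] scale 3.0
```

View pics/s18.png

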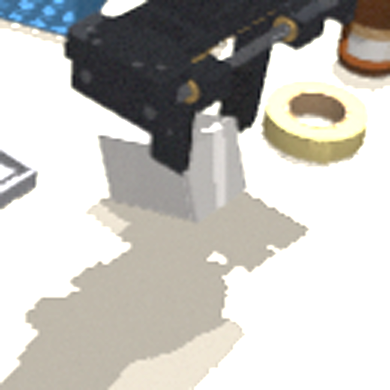

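```bash
cat > tilt.py <<'E'
# fit (ds,z,theta) of jar centre rel. to TCP from scene image + trace mask
import sys
from plant import vision,r,nets
from h import *
tag=sys.argv[1]; th0=float(sys.argv[2])
im=cv2.imread(f"pics/raw_scene{tag}.png"); cam=vision.camera_params("scene")
ds=nets.trace("scene","jar")
if not ds: print("no mask"); sys.exit()
d=max(ds[:3],key=lambda d:d['score']); M=d['region'].astype(float); print("score",d['score'],d['location'],M.sum(),len(ds))
g=cv2.dilate((im.max(2)<62).astype(np.uint8),np.ones((3,3)))
# keep only big dark blobs (gripper)
n,l,st,_=cv2.connectedComponentsWithStats(g); keep=np.isin(l,[i for i in range(1,n) if st[i,4]>800]); W=1.-keep
s=r.get_state(); t=s['tool_pos']; Rm=R.from_quat(s['eef_rot']).as_matrix()
X=Rm[:,0]*[1,1,0]; X/=np.linalg.norm(X); S=np.array([-X[1],X[0],0])  # S=+s dir
if S[1]<0: S=-S
def Pt(v):
    th=np.radians(v[2]*10); ax=S*np.cos(th)-np.array([0,0,1])*np.sin(th)  # closed->mouth
    N=np.cross(ax,X); Rb=np.c_[X,N,ax]
    c=np.array([t[0],t[1],0])+S*v[0]/100+[0,0,v[1]/100]
    return boxpts(c,Rb,.048,.048,-.036,.036)
f=lambda v:(np.abs(sil(cam,Pt(v))-M)*W).sum()
best=None
for a in (-15,0,15):
  for z in (3,4.5,6,9):
    for s0 in (0,1.5,3):
      o=minimize(f,[s0,z,(th0+a)/10],method='Nelder-Mead',options=dict(initial_simplex=[[s0,z,(th0+a)/10],[s0+1,z,(th0+a)/10],[s0,z+1,(th0+a)/10],[s0,z,(th0+a)/10+1.]]))
      if best is None or o.fun<best.fun: best=o
v=best.x; P=Pt(v); print("s off mm",round(v[0]*10,1),"z mm",round(v[1]*10,1),"theta",round(v[2]*10,1),"cost",round(best.fun,1),"lowest z mm",round(P[:,2].min()*1000,1))
u=proj(cam,P); c=np.clip((u.mean(0)-50).astype(int),0,[540,380]); a=cv2.resize(im[c[1]:c[1]+100,c[0]:c[0]+100],(500,500),interpolation=cv2.INTER_NEAREST)
u=(u-c+.5)*5
for i in range(8):
    for j in (1,2,4):
        if not i&j: cv2.line(a,tuple(map(int,u[i])),tuple(map(int,u[i|j])),(0,0,255),1)
cv2.imwrite(f"pics/t{tag}.png",a)
E
python3 tilt.py 18 25
```

```text
score 0.66 [0.5231, 0.6259] 1146.0 1
s off mm 25.2 z mm 43.3 theta 20.3 cost 74.0 lowest z mm 8.3
```

View pics/t18.png

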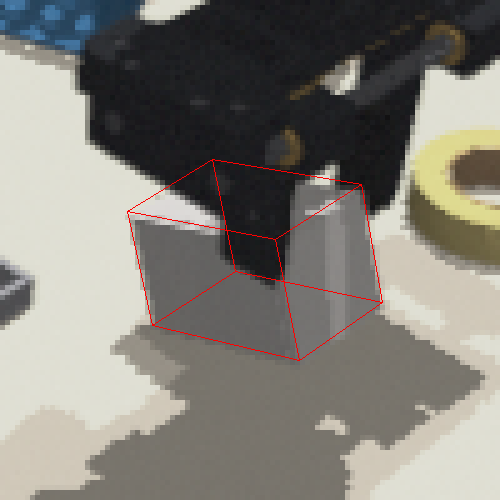

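The fit shows the jar tilted 20° with its lowest edge about 8 mm up, so gravity alone no longer turns it in the grip. The tray ribs run parallel to the mouth edge (both yaws about -10°). I'll carry the jar over the free half of the tray, hook the mouth edge on the ribs and finish the turn there.

Emit:
send_rows(
  series=[
    {"delta_pos": [0,0,-0.6],"turn": 0,"jaw": 0.55},
    {"delta_pos": [0,0,-1.4],"turn": 0,"jaw": 0.55},
    {"delta_pos": [0,0,-2.2],"turn": 0,"jaw": 0.55},
    {"delta_pos": [0,0,-2.8],"turn": 0,"jaw": 0.55},
    {"delta_pos": [0,0,-3],"turn": 0,"jaw": 0.55},
  ],
  force=5,
)

```text
clock: 14.48
tool_pos: [0.5817, -0.0457, 0.0815]
eef_rot: [0.996, -0.091, 0.001, -0.0]
contact_force: [0.0, -0.8, -1.2]
opening: 0.548
```

```bash
python3 go.py .4949 .0655 .08 -10.2
```

```text
t 14.48 pos [ 0.5817 -0.0457  0.0815] phi -10.49 F [ 0.0259 -0.7564 -1.2101] open 0.548 q [-0.0599  0.8331  0.1033  1.8152 -0.1599  0.4988 -0.0329]
delta cm [-10.5599  -9.3575   0.1305] turn -0.3
```

Emit:
send_rows(
  series=[
    {"delta_pos": [-1,-0.9,0],"turn": 0,"jaw": 0.55},
    {"delta_pos": [-2.5,-2.2,0],"turn": 0,"jaw": 0.55},
    {"delta_pos": [-4.2,-3.7,0],"turn": 0,"jaw": 0.55},
    {"delta_pos": [-6.2,-5.5,0],"turn": 0,"jaw": 0.55},
    {"delta_pos": [-8.2,-7.2,0],"turn": 0,"jaw": 0.55},
    {"delta_pos": [-9.7,-8.6,0],"turn": 0,"jaw": 0.55},
    {"delta_pos": [-10.4,-9.2,0],"turn": -0.3,"jaw": 0.55},
    {"delta_pos": [-10.6,-9.4,0],"turn": -0.3,"jaw": 0.55},
  ],
  force=5,
)

```text
clock: 15.15
tool_pos: [0.4927, 0.0679, 0.0801]
eef_rot: [0.996, -0.087, -0.0, -0.0]
contact_force: [-0.1, 0.2, -1.6]
opening: 0.542
```

```bash
python3 go.py .4949 .0655 .08 -10.2; python3 shot.py 19 .51 .09 .05; python3 tilt.py 19 20
```

```text
t 15.15 pos [0.4927 0.0679 0.0801] phi -9.99 F [-0.0888  0.1947 -1.6458] open 0.542 q [-0.2891  0.772   0.0986  2.0698 -0.2301  0.3105 -0.1731]
delta cm [0.2587 0.199  0.0086] turn 0.2
scene crop origin [260 176] scale 3.0
top crop origin [268 179] scale 4.875
score 0.73 [0.4954, 0.5083] 1140.0 1
s off mm 28.9 z mm 69.0 theta 20.1 cost 79.4 lowest z mm 34.1
```

View pics/s19.png

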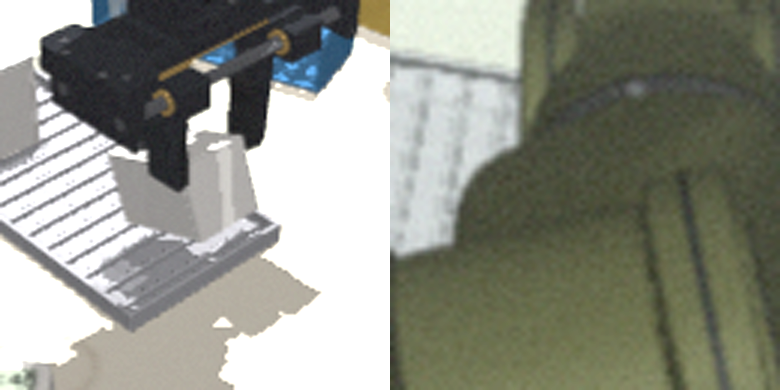

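View pics/t19.png

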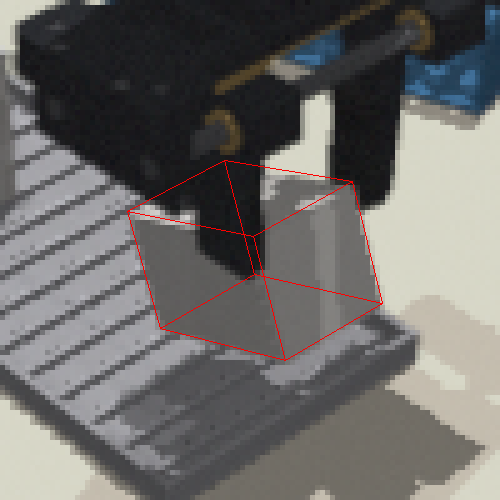

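The jar hangs over the free half of the tray, still 20° tilted, lowest mouth edge about 34 mm up at tray y ≈ -77 mm. Lowering until the edge meets the ribs.

Emit:
send_rows(
  series=[
    {"delta_pos": [0.2,0,0.6],"turn": 0,"jaw": 0.55},
    {"delta_pos": [0.2,0,1.2],"turn": 0,"jaw": 0.55},
    {"delta_pos": [0.2,0,1.8],"turn": 0,"jaw": 0.55},
    {"delta_pos": [0.2,0,2.3],"turn": 0,"jaw": 0.55},
    {"delta_pos": [0.2,0,2.6],"turn": 0,"jaw": 0.55},
    {"delta_pos": [0.2,0,2.8],"turn": 0,"jaw": 0.55},
  ],
  force=3,
)

```text
clock: 15.8
tool_pos: [0.4953, 0.0657, 0.0511]
eef_rot: [0.996, -0.089, -0.001, 0.0]
contact_force: [-0.8, -0.6, -1.7]
opening: 0.543
```

Emit:
send_rows(
  series=[
    {"delta_pos": [0,-0.2,0.1],"turn": 0,"jaw": 0.55},
    {"delta_pos": [0,-0.6,0],"turn": 0,"jaw": 0.55},
    {"delta_pos": [0,-1.0,-0.2],"turn": 0,"jaw": 0.55},
    {"delta_pos": [0,-1.4,-0.4],"turn": 0,"jaw": 0.55},
    {"delta_pos": [0,-1.4,-0.4],"turn": 0,"jaw": 0.55},
  ],
  force=3,
)

```text
clock: 16.22
tool_pos: [0.4988, 0.0815, 0.0566]
eef_rot: [0.996, -0.088, 0.001, -0.001]
contact_force: [-0.3, 0.1, -1.4]
opening: 0.544
```

```bash
python3 go.py ; python3 shot.py 20 .51 .09 .05 scene; python3 tilt.py 20 25
```

```text
t 16.22 pos [0.4988 0.0815 0.0566] phi -10.05 F [-0.2546  0.1403 -1.3529] open 0.544 q [-0.3055  0.821   0.0875  2.0574 -0.2446  0.2709 -0.1853]
scene crop origin [260 176] scale 3.0
score 0.74 [0.5146, 0.5] 1019.0 2
s off mm 24.0 z mm 50.1 theta 17.9 cost 103.3 lowest z mm 16.2
```

View pics/t20.png

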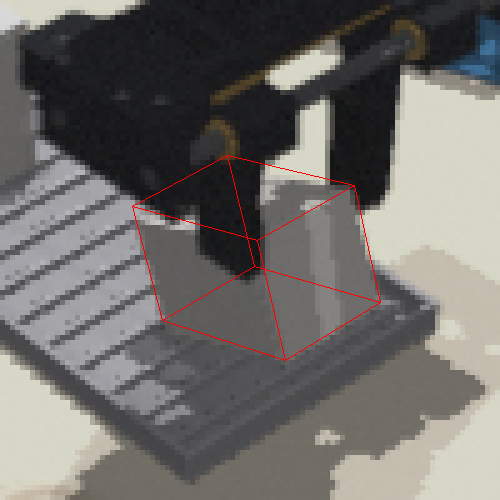

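The fit shows the edge still about 14 mm up, so it had not yet reached the ribs. Going back a little and lower, watching the force.

Emit:
send_rows(
  series=[
    {"delta_pos": [0,0.6,0.3],"turn": 0,"jaw": 0.55},
    {"delta_pos": [0,1.2,0.6],"turn": 0,"jaw": 0.55},
    {"delta_pos": [0,1.2,0.8],"turn": 0,"jaw": 0.55},
    {"delta_pos": [0,1.2,0.9],"turn": 0,"jaw": 0.55},
    {"delta_pos": [0,1.2,0.9],"turn": 0,"jaw": 0.55},
    {"delta_pos": [0,1.2,0.9],"turn": 0,"jaw": 0.55},
  ],
  force=3,
)

```text
clock: 16.82
tool_pos: [0.4959, 0.0679, 0.0467]
eef_rot: [0.996, -0.089, -0.0, -0.0]
contact_force: [0.3, 0.1, -1.0]
opening: 0.541
```

```bash
python3 go.py ; python3 shot.py 21 .51 .09 .05 scene; python3 tilt.py 21 20
```

```text
t 16.82 pos [0.4959 0.0679 0.0467] phi -10.17 F [ 0.2835  0.0817 -1.0126] open 0.541 q [-0.2738  0.8373  0.0756  2.072  -0.2391  0.2405 -0.1682]
scene crop origin [260 176] scale 3.0
score 0.73 [0.5269, 0.5117] 1007.0 1
s off mm 24.9 z mm 39.6 theta 21.3 cost 90.2 lowest z mm 4.2
```

View pics/t21.png

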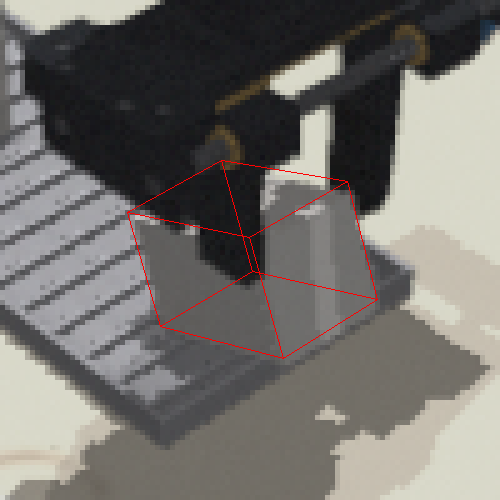

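Emit:
send_rows(
  series=[
    {"delta_pos": [0,-0.3,0.15],"turn": 0,"jaw": 0.55},
    {"delta_pos": [0,-0.6,0.15],"turn": 0,"jaw": 0.55},
    {"delta_pos": [0,-0.9,0.15],"turn": 0,"jaw": 0.55},
    {"delta_pos": [0,-1.2,0.15],"turn": 0,"jaw": 0.55},
    {"delta_pos": [0,-1.5,0.1],"turn": 0,"jaw": 0.55},
    {"delta_pos": [0,-1.8,0],"turn": 0,"jaw": 0.55},
  ],
  force=3,
)

```text
clock: 17.42
tool_pos: [0.4993, 0.0858, 0.0471]
eef_rot: [0.996, -0.089, 0.0, 0.0]
contact_force: [0.0, -2.1, 2.8]
opening: 0.541
```

```bash
python3 go.py ; python3 shot.py 22 .51 .09 .05 scene; python3 tilt.py 22 25
```

```text
t 17.42 pos [0.4993 0.0858 0.0471] phi -10.17 F [ 0.0106 -2.0733  2.759 ] open 0.541 q [-0.3123  0.8402  0.0845  2.0548 -0.2505  0.2558 -0.1907]
scene crop origin [260 176] scale 3.0
score 0.92 [0.5221, 0.5025] 1082.0 2
s off mm 13.6 z mm 41.4 theta 26.3 cost 99.9 lowest z mm 4.0
```

View pics/t22.png

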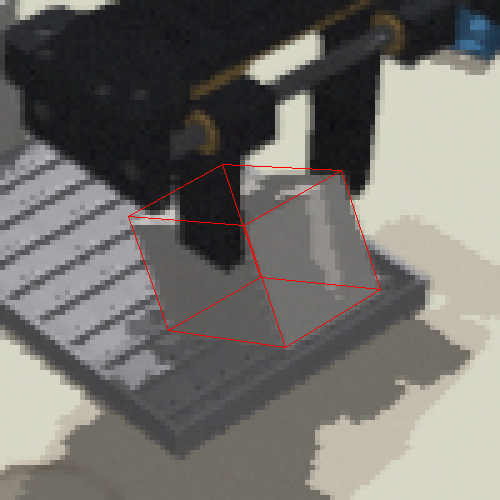

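The mouth edge caught on a rib: Fy = -2.1 N, tilt up to 26°. Following the arc about that edge.

Emit:
send_rows(
  series=[
    {"delta_pos": [0,-0.4,-0.3],"turn": 0,"jaw": 0.55},
    {"delta_pos": [0,-0.9,-0.55],"turn": 0,"jaw": 0.55},
    {"delta_pos": [0,-1.35,-0.7],"turn": 0,"jaw": 0.55},
    {"delta_pos": [0,-1.8,-0.8],"turn": 0,"jaw": 0.55},
    {"delta_pos": [0,-2.3,-0.9],"turn": 0,"jaw": 0.55},
    {"delta_pos": [0,-2.3,-0.9],"turn": 0,"jaw": 0.55},
  ],
  force=3,
)

```text
clock: 18.02
tool_pos: [0.5034, 0.1101, 0.0561]
eef_rot: [0.996, -0.088, 0.0, -0.001]
contact_force: [-0.8, 0.1, -0.5]
opening: 0.543
```

```bash
python3 go.py ; python3 shot.py 23 .51 .09 .05 scene; python3 tilt.py 23 40
```

```text
t 18.02 pos [0.5034 0.1101 0.0561] phi -10.05 F [-0.7857  0.1181 -0.5478] open 0.543 q [-0.365   0.8285  0.1013  2.0277 -0.2617  0.2967 -0.2211]
scene crop origin [260 176] scale 3.0
score 0.92 [0.4981, 0.4912] 994.0 1
s off mm 4.0 z mm 48.8 theta 46.7 cost 97.7 lowest z mm 6.1
```

View pics/t23.png

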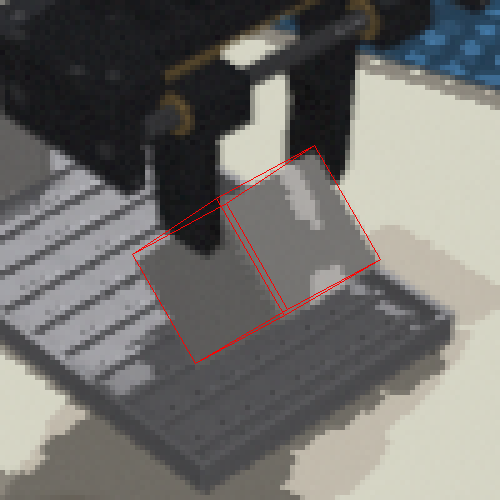

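At 47° now, pivoting cleanly about the edge on the ribs. Continuing, with a little downward press past about 55°.

Emit:
send_rows(
  series=[
    {"delta_pos": [0,-0.5,-0.05],"turn": 0,"jaw": 0.55},
    {"delta_pos": [0,-1.0,-0.05],"turn": 0,"jaw": 0.55},
    {"delta_pos": [0,-1.5,-0.05],"turn": 0,"jaw": 0.55},
    {"delta_pos": [0,-1.95,0],"turn": 0,"jaw": 0.55},
    {"delta_pos": [0,-2.45,0.1],"turn": 0,"jaw": 0.55},
    {"delta_pos": [0,-2.95,0.2],"turn": 0,"jaw": 0.55},
    {"delta_pos": [0,-3.4,0.35],"turn": 0,"jaw": 0.55},
    {"delta_pos": [0,-3.4,0.35],"turn": 0,"jaw": 0.55},
  ],
  force=3,
)

```text
clock: 18.78
tool_pos: [0.5095, 0.1436, 0.0522]
eef_rot: [0.996, -0.088, 0.0, -0.001]
contact_force: [-1.0, 0.7, 1.1]
opening: 0.543
```

```bash
python3 go.py ; python3 shot.py 24 .51 .13 .05 scene; python3 tilt.py 24 70
```

```text
t 18.78 pos [0.5095 0.1436 0.0522] phi -10.05 F [-1.0255  0.7339  1.1015] open 0.543 q [-0.4301  0.8452  0.1157  1.9879 -0.2794  0.3225 -0.2631]
scene crop origin [243 168] scale 3.0
score 0.95 [0.4873, 0.4836] 1322.0 1
s off mm -9.8 z mm 45.0 theta 70.9 cost 69.6 lowest z mm 3.1
```

View pics/t24.png

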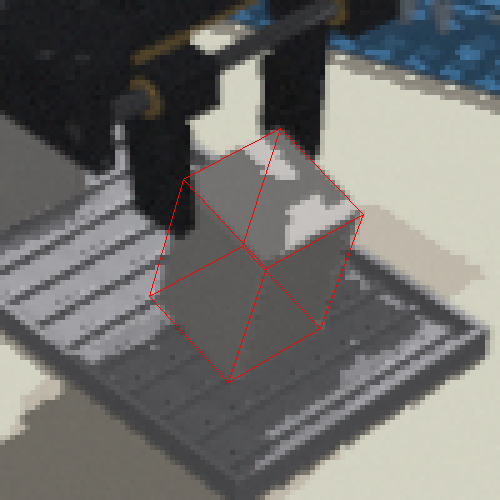

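71°. The last 19° follow, pressing down slightly so the rim seats flat.

Emit:
send_rows(
  series=[
    {"delta_pos": [0,-0.45,0.2],"turn": 0,"jaw": 0.55},
    {"delta_pos": [0,-0.9,0.4],"turn": 0,"jaw": 0.55},
    {"delta_pos": [0,-1.35,0.65],"turn": 0,"jaw": 0.55},
    {"delta_pos": [0,-1.75,0.9],"turn": 0,"jaw": 0.55},
    {"delta_pos": [0,-2.1,1.1],"turn": 0,"jaw": 0.55},
    {"delta_pos": [0,-2.2,1.25],"turn": 0,"jaw": 0.55},
    {"delta_pos": [0,-2.2,1.25],"turn": 0,"jaw": 0.55},
  ],
  force=3,
)

```text
clock: 19.47
tool_pos: [0.5132, 0.1637, 0.0397]
eef_rot: [0.996, -0.088, 0.0, -0.0]
contact_force: [0.1, -0.0, 0.4]
opening: 0.544
```

```bash
python3 go.py ; python3 shot.py 25 .51 .13 .05 scene; python3 tilt.py 25 88
```

```text
t 19.47 pos [0.5132 0.1637 0.0397] phi -10.14 F [ 0.0968 -0.0096  0.3517] open 0.544 q [-0.4647  0.8743  0.1188  1.9625 -0.2923  0.3209 -0.287 ]
scene crop origin [243 168] scale 3.0
score 0.77 [0.4892, 0.4756] 1426.0 1
s off mm -20.2 z mm 42.9 theta 91.4 cost 64.5 lowest z mm 6.3
```

View pics/t25.png

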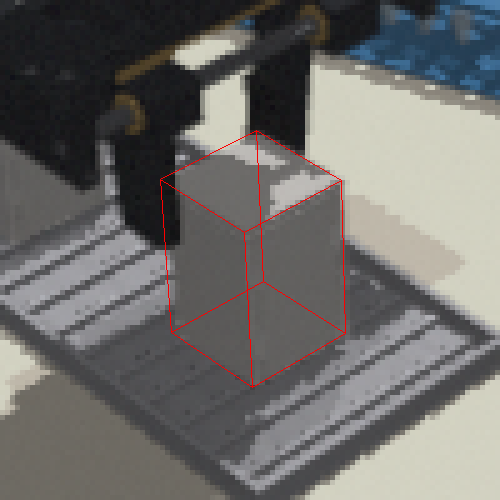

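The jar stands mouth down, fitted at 91° with its lowest point at about 6 mm, on the ribs. A small press, then release.

Emit:
send_rows(
  series=[
    {"delta_pos": [0,0,0.15],"turn": 0,"jaw": 0.55},
    {"delta_pos": [0,0,0.3],"turn": 0,"jaw": 0.55},
    {"delta_pos": [0,0,0.3],"turn": 0,"jaw": 0.5},
    {"delta_pos": [0,0,0.3],"turn": 0,"jaw": 0.4},
    {"delta_pos": [0,0,0.3],"turn": 0,"jaw": 0.3},
    {"delta_pos": [0,0,0.3],"turn": 0,"jaw": 0.25},
    {"delta_pos": [0,0,0.3],"turn": 0,"jaw": 0.25},
    {"delta_pos": [0,0,0.3],"turn": 0,"jaw": 0.25},
  ],
  force=3,
)

```text
clock: 20.23
tool_pos: [0.5131, 0.1635, 0.0368]
eef_rot: [0.996, -0.089, 0.0, -0.0]
contact_force: [0.0, 0.3, 0.1]
opening: 0.75
```

Emit:
send_rows(
  series=[
    {"delta_pos": [0,0,-3],"turn": 0,"jaw": 0.25},
    {"delta_pos": [0,0,-6.5],"turn": 0,"jaw": 0.25},
    {"delta_pos": [0,0,-10],"turn": 0,"jaw": 0.25},
    {"delta_pos": [0,0,-14],"turn": 0,"jaw": 0.25},
    {"delta_pos": [0,4,-16],"turn": 0,"jaw": 0.25},
    {"delta_pos": [0,8,-16],"turn": 0,"jaw": 0.25},
    {"delta_pos": [0,12,-16],"turn": 0,"jaw": 0.25},
    {"delta_pos": [0,16,-16],"turn": 0,"jaw": 0.25},
  ],
)

```text
clock: 20.9
tool_pos: [0.4845, 0.0044, 0.1976]
eef_rot: [0.996, -0.088, 0.001, -0.0]
contact_force: [0.3, -1.1, -0.5]
opening: 0.751
```

Emit:
send_rows(
  series=[
    {"delta_pos": [0,4,0],"turn": 0,"jaw": 0.25},
    {"delta_pos": [0,8,0],"turn": 0,"jaw": 0.25},
    {"delta_pos": [0,12,0],"turn": 0,"jaw": 0.25},
    {"delta_pos": [0,12,0],"turn": 0,"jaw": 0.25},
    {"delta_pos": [0,12,0],"turn": 0,"jaw": 0.25},
  ],
)

```text
clock: 21.32
tool_pos: [0.4628, -0.1153, 0.197]
eef_rot: [0.996, -0.092, -0.0, 0.0]
contact_force: [-0.1, 1.5, 0.7]
opening: 0.75
```

```bash
python3 go.py ; python3 shot.py 26 .515 .17 .05
python3 - <<'E'
from plant import nets
import numpy as np
for n in("scene","top"):
    for i,d in enumerate(nets.trace(n,"jar")[:4]): print(n,d['score'],d['location'],d['region'].sum()); np.save(f"m3_{n}{i}.npy",d['region'])
E
```

```text
t 21.32 pos [ 0.4628 -0.1153  0.197 ] phi -10.55 F [-0.0591  1.5308  0.6801] open 0.75 q [ 0.033   0.5451  0.1766  2.0389 -0.1676  0.5708  0.1417]
scene crop origin [228 159] scale 3.0
top crop origin [231 176] scale 4.875
scene 0.81 [0.4908, 0.475] 1354
top 0.89 [0.4581, 0.4472] 605
```

View pics/s26.png

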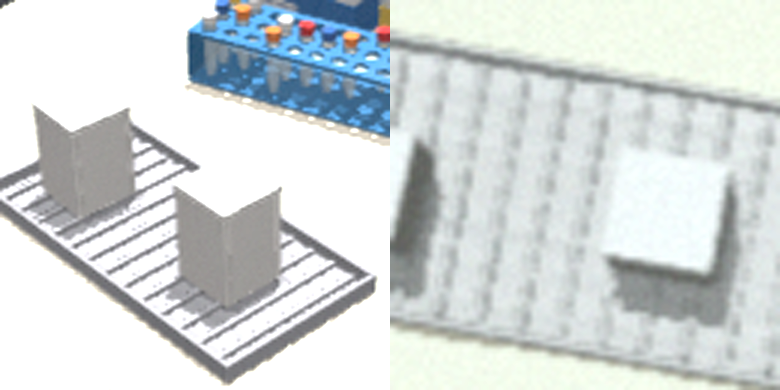

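Both jars stand mouth down on the ribs, with the new one at about (303,236) in the scene view and clear of the rim. A final numeric check of pose and tilt, and of the drained jar against its first picture.

Run:
```python
from plant import vision,r,nets
from h import *
np.set_printoptions(precision=4,suppress=True)
C={n:vision.camera_params(n) for n in("scene","top")}
M={n:np.load(f"m3_{n}0.npy").astype(float) for n in C}
def P(v): return boxpts([v[0]/10,v[1]/10,v[2]/100],R.from_euler('zxy',[v[3],v[4],v[5]]).as_matrix(),.048,.048,0,.072)
f=lambda v:sum(np.abs(sil(C[n],P(v))-M[n]).sum() for n in C)
v0=np.array([5.10,1.45,.8,-.18,0,0]); best=None
for k in range(6):
    x0=(best.x if best is not None else v0)+np.random.default_rng(k).normal(0,.03,6)
    S=np.vstack([x0]+[x0+np.eye(6)[i]*[.05,.05,.3,.1,.08,.08][i] for i in range(6)])
    o=minimize(f,x0,method='Nelder-Mead',options=dict(initial_simplex=S,maxiter=800))
    if best is None or o.fun<best.fun: best=o
v=best.x; p=np.array([v[0]/10,v[1]/10]); c,s=np.cos(np.radians(-10.2)),np.sin(np.radians(-10.2))
d=p-[.518,.194]; print("mouth world",p,"z mm",v[2]*10,"yaw",np.degrees(v[3]),"tilts deg",np.degrees(v[4:]),"cost",best.fun,"tray xy",[c*d[0]+s*d[1],-s*d[0]+c*d[1]])
# drained jar shift by correlation
for n,b in (("top",(205,190,40,50)),("scene",(236,180,42,50))):
    a=cv2.imread(f"pics/{n}0.png",0);q=cv2.imread(f"pics/raw_{n}26.png",0)
    x,y,w,h=b; m=cv2.matchTemplate(q[y-10:y+h+10,x-10:x+w+10],a[y:y+h,x:x+w],cv2.TM_CCOEFF_NORMED)
    _,mx,_,l=cv2.minMaxLoc(m); print(n,"drained shift px",np.array(l)-10,round(mx,3))
```

```text
mouth world [0.5158 0.1409] z mm 4.880655218325877 yaw -10.085290817520814 tilts deg [ 3.8812 -9.3441] cost 191.66274509803918 tray xy [np.float64(0.0072446590196673325), np.float64(-0.05261013216306345)]
top drained shift px [0 0] 0.996
scene drained shift px [0 0] 1.0
```

The drained jar hasn't moved (0 px shift in both views). The free 6-parameter fit is loose and gave an implausible tilt of -9°, so I'll check against an upright overlay.

Run:
```python
from plant import vision
from h import *
C={n:vision.camera_params(n) for n in("scene","top")}
M={n:np.load(f"m3_{n}0.npy").astype(float) for n in C}
def P(v): return boxpts([v[0]/10,v[1]/10,.008],R.from_euler('z',v[2]).as_matrix(),.048,.048,0,.072)
f=lambda v:sum(np.abs(sil(C[n],P(v))-M[n]).sum() for n in C)
x0=np.array([5.1,1.43,-.18]);o=minimize(f,x0,method='Nelder-Mead',options=dict(initial_simplex=np.vstack([x0,x0+[.1,0,0],x0+[0,.1,0],x0+[0,0,.1]])))
print(o.x,o.fun)
out=[]
for n,c,w in (("scene",(265,190),80),("top",(260,190),55)):
    a=np.clip(cv2.resize(cv2.imread(f"pics/raw_{n}26.png")[c[1]:c[1]+w,c[0]:c[0]+w],(400,400),interpolation=cv2.INTER_NEAREST)*1.2,0,255).astype(np.uint8);k=400/w
    u=(proj(C[n],P(o.x))-c+.5)*k
    for i in range(8):
        for j in (1,2,4):
            if not i&j: cv2.line(a,tuple(map(int,u[i])),tuple(map(int,u[i|j])),(0,0,255),1)
    out.append(a)
cv2.imwrite("pics/z26.png",np.hstack(out))
```

```text
[ 5.08411743  1.37035151 -0.1332727 ] 284.38039215686274
```

View pics/z26.png

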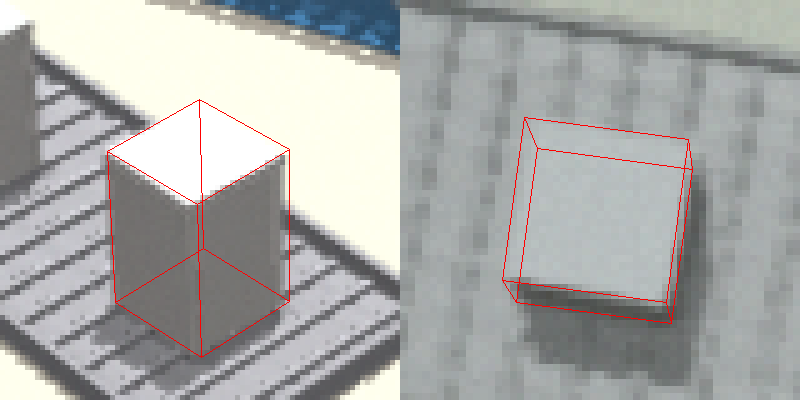

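In the upright overlay, both views agree with a flat stand to about 1-1.5 px. The vertical edges match, and only the top camera shows the small sideways bias it had in the earlier fits. The gripper is clear of everything, so I'm handing in.

Run:
```python
from plant import order,r
print(order.finish_job()); print(r.get_state()['clock'])
```

```text
the job is handed in; nothing more can be done
None
the job is handed in; nothing more can be done
```

I turned the jar over in two steps, and it now stands mouth down on the ribs in the free half of the tray. I handed in at about 22 s of the allowed 72 s, and the hand-in gave no verdict.

**What I did**
- **Laid it down:** I rolled the jar over its bottom edge in a light 3 N grip, let go, and saw it lying flat on the worktop with nothing touching it.
- **Stood it mouth down:** I took a fresh grip at the closed end, hooked the mouth edge on the ribs, swung the jar upright, released it and moved the arm clear.

**Last checks**
- **Jar:** its centre is near tray (0, -0.05) m, clear of the rim. The fit just before release gave 91° (upright is 90°) with the lowest point 6 mm up. An upright overlay afterwards matched both views to about 1–1.5 px.
- **Drained jar:** it shows no shift in either view, and the arm was about 0.2 m up, touching nothing.

**What failed or disagreed**
- **Fingertips:** they are about 16 mm behind the reported TCP, not 11 mm ahead. My first grip therefore closed on the rim with about 5 N, and I corrected for the offset after that.
- **First roll attempt:** it only carried the jar about 27 mm along while upright.
- **First stand-up attempt:** lifting the closed end stalled at 20°, which is why I used the ribs.
- **Final tilt fit:** a free six-parameter fit gave a tilt of 4–9°. I set it aside because it depends too loosely on the image masks; an upright fit held at rib height matched the masks less closely (cost 284 against 192). I relied on the overlay and on the jar standing by itself.

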